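# Load the sedimentation stand and restart its one-hour count

### The arm

A 6-joint arm with a two-finger parallel gripper is mounted at the origin on a cart in front of the work surface, level with it; the furniture and walls round the work are solid. World frame = base frame: x ahead of the robot, y to its left, z up, the work surface at z = 0. Lengths are in m, angles in rad, forces in N, time in s.
With the tool pointing down it reaches from about 0.3 to 0.775 m from the base axis. Payload 14.6 kg.
Tool frame: the origin (TCP) lies on the front face of the gripper's body, between the roots of the fingers; the fingertips stand 97 mm ahead of it and the grasp point (between the pads) lies 78 mm ahead of it; z points along the fingers, x is the direction in which the jaws open and shut, and the axes are right-handed (so a half turn about z gives the same grasp; the last joint's range is limited). The gripper opens to 94 mm and grips with 3 to 60 N. Pads are 16 mm wide; open, the fingers measure 119 mm over their backs; the gripper's body (75 mm by 177 mm) begins 78 mm behind the grasp point.
Start: joints at [1.23, 0.3, 1.521, -0, 1.321, -0.067], TCP at [0.149, 0.53, 0.303] pointing down, gripper open.
Joint ranges: [-3.03, 3.03], [-0.79, 2.21], [0.23, 2.52], [-1.04, 4.18], [0, 3.07], [-2.55, 2.55]. Speed limits (rad/s): [2.22, 2.22, 2.57, 3.14, 3.14, 3.14].

### API

Orientations are given as [roll, pitch, yaw] about the fixed x, y, z axes, in that order (R = Rz(yaw) Ry(pitch) Rx(roll)).
In Python, from station import sensors, camera, ctrl gives the robot as it stands.
- The arm moves only by the tool move_arm, never from a script. Its argument "rows" is text: rows parted by semicolons, each of 6 numbers parted by spaces: the shift along the tool's x, y, z in mm, then the turn, a rotation vector about the tool's x, y, z in rad. In form: x y z wx wy wz; .... A call has 1 to 20 rows; each row shifts and turns the pose as measured when the row begins, along the tool's axes as they then stand; what a row does not reach is not made up. A row lasts 1/8 s, in which the tool goes at most 62.5 mm and 10.7 degrees, less where a joint would pass 70% of its speed; a pose out of reach is approached as far as the arm can. A call with a gripper value outside its range is refused whole. "grip" is the opening, from -1 (shut) to 1 (fully open), set as the call begins (left out, the last holds). The fingers move at their own pace and stop on an object; "newtons" is the grip in N (left out, the last holds). Time passes only in rows, so rows that do not move let the fingers close. It gives the time, the measured TCP pose, the force and the opening at its end, in the units of the state.
- sensors.get_obs(): the state, without advancing time (a new reading comes with each control period).
- camera(name): name is "scene" or "top" or "wrist"; returns a dict with "color" (420x560x3 uint8, blue, green, red), "z_map" (420x560 float32, m along the optical axis (not along the pixel's ray), 0 where there is no reading), "mtx" (3x3 intrinsics, pixels), "distortion" ([k1, k2, p1, p2, k3] as OpenCV has them; the pictures are not rectified), "position" and "attitude" of the camera in the world; the wrist camera has in their place "hand_eye" (4x4, takes a point from camera to tool coordinates, whose origin is the TCP and whose axes are the tool frame's). Camera axes: x right, y down, z forward; pixel columns grow to the right and rows downward; lengths in m; the calibration is good to about 2 mm. A picture is of the moment at which its call begins: read the wrist's pose just before it.
- ctrl.hand_in(): hands the job in, once; it reports no verdict.
The state is a dict: "time_s": time; "qpos": joint angles; "joint_vel": joint speeds; "tau": joint torques, N m; "ee_pos": TCP position; "eef_rot": TCP orientation; "force": force on the tool from outside, world axes, zero at the start; "moment": the same for the moment, N m; "grip_width": finger opening in m.
Only numpy, scipy, OpenCV 4.12 (cv2) and the standard library are available. Lean on these libraries where they do the work, as an engineer would, in place of code of your own. Each camera call takes 0.05 s, during which the arm holds its last target.

### The job

The last sedimentation count is over: flip the stand's bat switch off (to the front) and swing the keeper fully open. The new sample tube lies flat on the desk, so first lean it, foot down, in the free place of the slanted rack, let go, and take it again near its cap; then stand it cap up at the very bottom of the stand's sleeve. Swing the keeper fully shut over it, flip the switch on last of all, and leave the other things on the desk where they are.

Things in the scene. Friction and masses are not known exactly. Their poses are not given: they have to be found in the camera images.
- sample: Capped sample tube 86 mm long, 16.6 mm across (grip it as a plain cylinder), 14 g, lying alone on the desk left of the rack. Origin: centre of its foot end; its +z axis runs along the tube to the cap, which is its last 20 mm. Its axis lies 8.4 mm above the desk.
- stand: Sedimentation stand, fixed: white base plate 170 x 250 mm, top 16 mm above the desk; origin under its centre, x to the rear, y left, z up. Left half: aluminium sleeve, behind it a scale plate and a column with the swing keeper. Right half: grey control box with bat switch (deck 50 mm high) and sloping hour dial, up to 100 mm high, behind it.
- seat (a point): Centre of the sleeve's inner floor, 20 mm above the desk, 60 mm left of the stand's centre. Round bore 19.2 mm, 42 mm deep, flared over its top 9 mm to 29 mm at the mouth, 62 mm above the desk. A tube standing in it shows its upper 44 mm; its top is then 106 mm high. Scale plate 30 mm wide and 98 mm high stands 35 mm behind this point. Axes as the stand's.
- keeper (a joint): Swing keeper, vertical axis: 0 = shut (arm points to the stand's front, its pad over the sleeve), 1.57 = open (arm points to the stand's left); it opens clockwise seen from above. An over-centre spring holds it at both ends and throws it over past 0.78; about 1.5 N at the knob moves it. Shut, its underside is 109 mm above the desk.
- keeper_pivot (a point): Point on the keeper's axis, at the top of the column, 110 mm above the desk, 55 mm behind the sleeve's axis. Axes as the stand's.
- keeper_knob (a point): Middle of the black upright knob at the free end of the keeper, 55 mm from the pivot: 12 mm across, 28 mm tall, from 115 to 143 mm above the desk, standing on a 12 mm wide flat arm. It moves with the keeper.
- switch (a joint): Bat switch of the one-hour count: 0 = ON, leaning 0.45 rad to the stand's rear; 0.9 = OFF, leaning 0.45 rad to its front. It snaps over its middle (0.45); about 2 N at the tip moves it.
- switch_pivot (a point): Point on the switch's hinge axis (along the stand's y), 52 mm above the desk, 2 mm above the box's deck, 34 mm in front and 62 mm to the right of the stand's centre. Axes as the stand's.
- switch_tip (a point): On the bat lever, 33 mm from its hinge; the steel lever is 40 mm long, 12 mm across near its end. It moves with the lever; Behind the leaning lever the dial face begins 18 mm away at deck height and slopes up to the rear.
- rack: Slanted two-place tube rack of bare aluminium, fixed, base 105 x 124 mm, 55 mm high (its tube to 97 mm); origin under its centre, x to the rear, y left, z up. The left place holds another tube; the right place, 60 mm from it, is free.
- place (a point): Free place of the rack: where the centre of a tube's foot end comes to lie, 40 mm in front and 30 mm to the right of the rack's centre, 30 mm above the desk. From here the tube's axis rises at 45 degrees to the rear (rack's +x and +z), foot against a stop, body in two V cradles, 8 to 16 mm and 50 to 58 mm from the foot; between them fingers may reach 14 mm below the axis. Axes as the rack's.
- sample_cup: Bystander: closed sample cup 62 mm across, 69 mm tall, behind the rack. Leave it alone.
- reagent: Bystander: small amber bottle 36 x 81 mm, behind the rack. Leave it alone.
- tape: Bystander: roll of masking tape 106 mm across, 26 mm high, back left. Leave it alone.
- syringe: Bystander: packed syringe 155 x 36 mm lying at the front. Leave it alone.
- swab_pack: Bystander: flat swab pack 51 x 51 x 9 mm lying at the front. Leave it alone.
- stamp: Bystander: wooden rubber stamp 69 mm tall standing front right. Leave it alone.
- tumbler: Bystander: dark drinking tumbler 68 mm across, 215 mm tall, behind the stand. Leave it alone.
- pen: Bystander: grey marker 130 mm long lying front left. Leave it alone.
There are look-alikes about, which are no part of the job. Leave any green, pink or yellow look-alike of the sample alone.

How it is judged:
On the way, in this order (a step that is already met when the one before it is completed fails the run):
1. the switch is off (value of joint switch above 0.8 rad), for 0.2 s.
2. the keeper is fully open, the switch still off (value of joint keeper above 1.45 rad and value of joint switch above 0.8 rad), for 0.2 s.
3. the tube leans in the free place of the slanted rack, foot down, let go (distance between sample and place below 0.012 m and angle between sample's own z axis and vertical between 0.65 and 0.92 rad and contact force between the fingers and sample below 0.1 N), for 0.2 s.
4. the tube stands at the bottom of the sleeve, keeper open, switch off (all of step 2 and horizontal distance between sample and seat below 0.005 m and z of sample in the frame of seat below 0.004 m and angle between sample's own z axis and vertical below 0.1 rad), for 0.2 s.
5. the keeper is shut over the tube, the switch still off (horizontal distance between sample and seat below 0.005 m and z of sample in the frame of seat below 0.004 m and angle between sample's own z axis and vertical below 0.1 rad and value of joint keeper below 0.1 rad and value of joint switch above 0.8 rad), for 0.2 s.
At the end, for the whole second after the job is handed in: The tube stands cap up at the bottom of the sleeve (foot within 5 mm of the bore's axis and 4 mm of its floor, within 0.1 rad of vertical), released and at rest; the keeper is shut (below 0.1 rad) and the switch on (below 0.1 rad) (horizontal distance between sample and seat below 0.005 m and z of sample in the frame of seat below 0.004 m and angle between sample's own z axis and vertical below 0.1 rad and value of joint each of keeper, switch below 0.1 rad and contact force between the fingers and sample below 0.1 N and linear speed of sample below 0.02 m/s and angular speed of sample below 0.3 rad/s); the robot touches nothing.
It fails at once if a bystander (cup, bottle, tape, syringe, swab pack, stamp, tumbler, marker) is pushed away by more than 30 mm (distance of any of sample_cup, reagent, tape, syringe, swab_pack, stamp, tumbler, pen from where it was at the start of the episode above 0.03 m).
It also fails if it takes over 72 s, if anything falls off the work surface, if the arm or the gripper's body presses on something with over 40 N, if the wrist force passes 120 N, or if a joint passes its speed limit or range.

## Working session

There is one attempt and no reset: what is moved stays moved. The work goes in short steps, Python scripts to look and compute and a tool call to move; the robot and the scene stay as the last step left them, time stands still between calls to the robot, and variables do not carry over. Pictures are saved under pics/ and viewed, and the job is handed in when it is done.

Besides the shell and the picture viewer there is one more tool, called after "Request:" as a command line: name --argument value ..., lists and objects as JSON in quotes. move_arm: Moves the arm, as the interface text tells. Its arguments: {"type":"object","properties":{"rows":{"type":"string"},"grip":{"type":"number"},"newtons":{"type":"number"}},"required":["rows"]}

```bash
ls; mkdir -p pics
cat > h.py <<'E'
import numpy as np, cv2
from scipy.spatial.transform import Rotation as R
from station import sensors, camera, ctrl
E
python3 - <<'E'
from h import *
o=sensors.get_obs(); print(o)
for n in ("scene","top","wrist"):
    c=camera(n); cv2.imwrite(f"pics/{n}0.png",c["color"]); np.savez(f"{n}0.npz",**c)
    print(n,{k:v for k,v in c.items() if k not in("color","z_map")})
E
```

```text
pics
{'time_s': 0.0, 'qpos': array([ 1.23038366e+00,  3.00471483e-01,  1.52155811e+00,  1.84160606e-05,
        1.32067670e+00, -6.66018967e-02]), 'joint_vel': array([ 0.00114871, -0.00032183,  0.00082305,  0.00072182, -0.00076442,
        0.00055854]), 'tau': array([ 4.98035715e-04, -5.31775725e+01, -3.52765381e+01,  7.09727174e-02,
        2.41203932e-02, -4.43341730e-05]), 'ee_pos': array([0.14867553, 0.52937953, 0.30209577]), 'eef_rot': array([-3.14150074e+00,  1.10998944e-03,  1.29698104e+00]), 'force': array([ 0.02506737, -0.20963026,  0.204449  ]), 'moment': array([-0.04105085, -0.00828543, -0.00270293]), 'grip_width': 0.09389837514609915}
scene {'mtx': array([[453.57992943,   0.        , 291.46389704],
       [  0.        , 453.57992943, 211.2823629 ],
       [  0.        ,   0.        ,   1.        ]]), 'distortion': array([-0.07503863,  0.        ,  0.        ,  0.        ,  0.        ]), 'position': array([0.7357152 , 0.91403195, 0.84635107]), 'attitude': array([-2.29508623,  0.01678013,  2.82211777])}
top {'mtx': array([[439.77462782,   0.        , 284.61325867],
       [
[... 223 characters left out ...]
93, 1.19406803]), 'attitude': array([-2.98974513e+00, -1.69400757e-04, -1.56586671e+00])}
wrist {'mtx': array([[359.77717004,   0.        , 281.59358306],
       [  0.        , 359.77717004, 208.50443808],
       [  0.        ,   0.        ,   1.        ]]), 'distortion': array([-0.00455147,  0.        ,  0.        ,  0.        ,  0.        ]), 'hand_eye': array([[ 9.99999881e-01, -5.87730727e-05,  4.83342131e-04,
         1.46725389e-03],
       [-7.49145985e-05,  9.62295724e-01,  2.72005393e-01,
        -7.90544265e-02],
       [-4.81104659e-04, -2.72005397e-01,  9.62295606e-01,
        -8.12467394e-02],
       [ 0.00000000e+00,  0.00000000e+00,  0.00000000e+00,
         1.00000000e+00]])}
```

View pics/scene0.png

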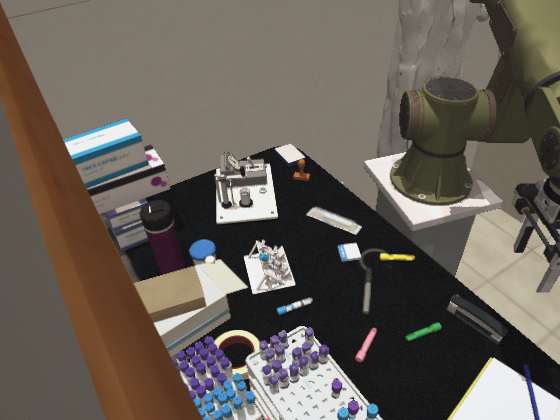

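View pics/top0.png

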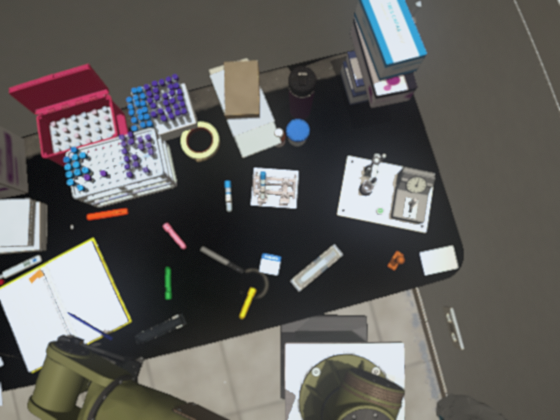

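View pics/wrist0.png

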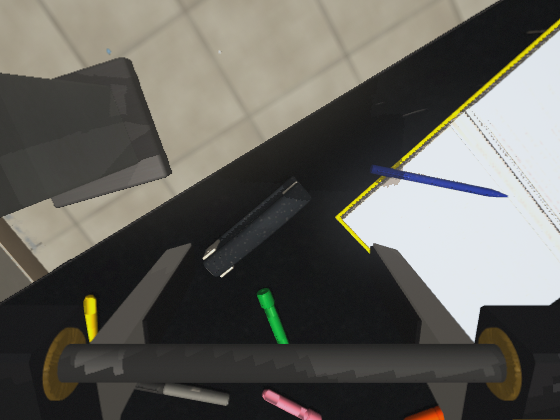

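Candidates for the sample in the top view: the blue-capped tube at (228,195), pink tube at (174,235), green at (168,282), yellow at (248,302), orange-red one at (107,214), and the tube in the rack at (263,180). The sample should be the blue-capped tube at (228,195), lying alone left of the rack. I'll check it in a crop.

Run:
```python
from h import *
t=cv2.imread("pics/top0.png"); s=cv2.imread("pics/scene0.png")
cv2.imwrite("pics/ct1.png",cv2.resize(t[145:245,200:440],None,fx=3.3,fy=3.3,interpolation=cv2.INTER_CUBIC))
cv2.imwrite("pics/cs1.png",cv2.resize(s[140:330,190:350],None,fx=3.1,fy=3.1,interpolation=cv2.INTER_CUBIC))
```

```text
(no output)
```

View pics/ct1.png

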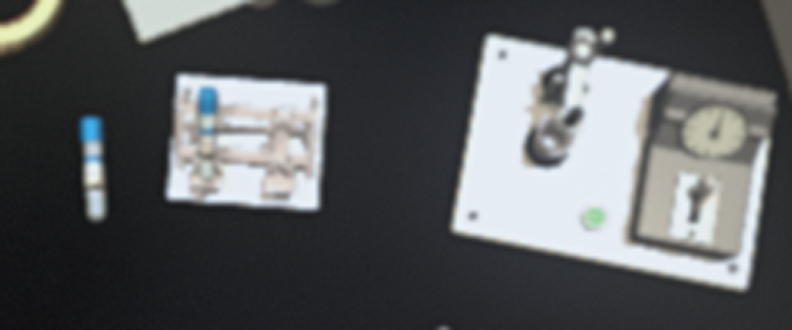

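View pics/cs1.png

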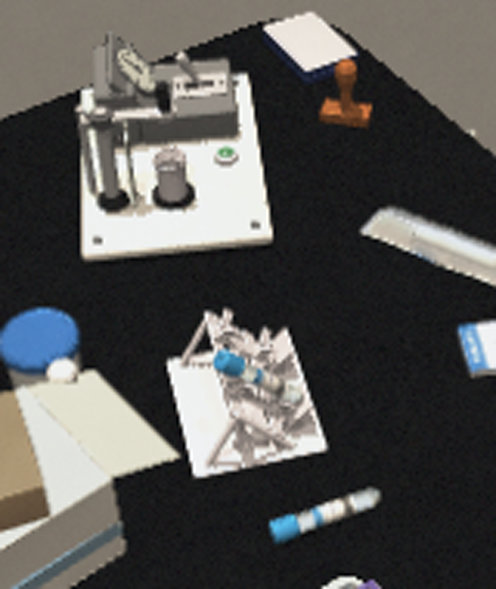

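The crop confirms it: the tube at (228,195) has a white body and a blue cap pointing to the rear. Next I'll measure the stand, rack and sample, checking heights against the depth map.

```bash
cat >> h.py <<'E'
def camT(c,obs=None):
    if "hand_eye" in c:
        T=np.eye(4); T[:3,:3]=R.from_euler("xyz",obs["eef_rot"]).as_matrix(); T[:3,3]=obs["ee_pos"]
        return T@c["hand_eye"]
    T=np.eye(4); T[:3,:3]=R.from_euler("xyz",c["attitude"]).as_matrix(); T[:3,3]=c["position"]; return T
def rays(c,px,T):
    n=cv2.undistortPoints(np.asarray(px,float).reshape(-1,1,2),c["mtx"],c["distortion"]).reshape(-1,2)
    d=np.c_[n,np.ones(len(n))]@T[:3,:3].T
    return T[:3,3],d
def onplane(c,px,z,T):
    o,d=rays(c,px,T); return o+d*((z-o[2])/d[:,2])[:,None]
def depthpts(c,px,T):
    o,d=rays(c,px,T); px=np.asarray(px,int); return o+d*c["z_map"][px[:,1],px[:,0]][:,None]
def proj(c,P,T):
    Ti=np.linalg.inv(T); rv,_=cv2.Rodrigues(Ti[:3,:3]); return cv2.projectPoints(np.asarray(P,float).reshape(-1,1,3),rv,Ti[:3,3],c["mtx"],c["distortion"])[0].reshape(-1,2)
def tri(obs): # list of (o,d)
    A=np.zeros((3,3));b=np.zeros(3)
    for o,d in obs:
        d=d/np.linalg.norm(d);M=np.eye(3)-np.outer(d,d);A+=M;b+=M@o
    return np.linalg.solve(A,b)
E
python3 - <<'E'
from h import *
for n in("top","scene"):
    c=dict(np.load(n+"0.npz")); T=camT(c); h,w=c["z_map"].shape
    g=[(x,y) for x in range(0,w) for y in range(0,h)]
    P=depthpts(c,g,T).reshape(w,h,3).transpose(1,0,2)
    np.save(n+"_P.npy",P)
    hsv=cv2.cvtColor(c["color"],cv2.COLOR_BGR2HSV)
    # desk
    for nm,box in(("stand",(0.45,0.75,-0.25,0.1)),("rack",(.45,.68,.1,.35)),("sample",(.45,.62,.3,.4))):
        m=(P[...,0]>box[0])&(P[...,0]<box[1])&(P[...,1]>box[2])&(P[...,1]<box[3])
        z=P[...,2][m]; print(n,nm,m.sum(),np.histogram(z,bins=[-.02,-.005,.005,.012,.02,.04,.06,.08,.1,.12,.16]))
    print(n,"deskz",np.median(P[...,2][(P[...,2]<.02)&(P[...,2]>-.02)]))
    blue=((hsv[...,0]>95)&(hsv[...,0]<112)&(hsv[...,1]>130)&(hsv[...,2]>90)).astype(np.uint8)
    k,l,s,ce=cv2.connectedComponentsWithStats(blue)
    for i in range(1,k):
        if s[i,4]>15:
            q=P[l==i]; print(n,"blue",ce[i].round(),s[i,4],np.median(q,0).round(3))
E
```

```text
top stand 14841 (array([  59, 7128,  342, 2815,  505, 1072,  390,  418,  155,   55]), array([-0.02 , -0.005,  0.005,  0.012,  0.02 ,  0.04 ,  0.06 ,  0.08 ,
        0.1  ,  0.12 ,  0.16 ]))
top rack 7555 (array([  61, 5936,  412,  146,  298,  222,  421,   59,    0,    0]), array([-0.02 , -0.005,  0.005,  0.012,  0.02 ,  0.04 ,  0.06 ,  0.08 ,
        0.1  ,  0.12 ,  0.16 ]))
top sample 2154 (array([  30, 1926,   84,  110,    4,    0,    0,    0,    0,    0]), array([-0.02 , -0.005,  0.005,  0.012,  0.02 ,  0.04 ,  0.06 ,  0.08 ,
        0.1  ,  0.12 ,  0.16 ]))
top deskz 0.000996820942483545
top blue [377.  32.] 541 [ 0.875 -0.048  0.29 ]
top blue [412.  28.] 415 [ 0.89  -0.133  0.291]
top blue [141. 107.] 421 [0.764 0.535 0.127]
top blue [132. 113.] 92 [0.745 0.559 0.127]
top blue [297. 130.] 436 [0.716 0.128 0.068]
top blue [134. 128.] 30 [0.7   0.549 0.127]
top blue [ 74. 166.] 396 [0.587 0.679 0.179]
top blue [263. 175.] 27 [0.584 0.216 0.092]
top blue [227. 183.] 48 [0.58  0.318 0.014]
top blue [ 80. 187.] 28 [0.535 0.656 0.179]
top blue [271. 256.] 53 [0.384 0.196 0.007]
scene 
[... 609 characters left out ...]
lue [ 96. 130.] 201 [ 0.896 -0.129  0.288]
scene blue [106. 148.] 650 [ 0.878 -0.044  0.285]
scene blue [109. 176.] 95 [ 0.893 -0.036  0.21 ]
scene blue [202. 249.] 396 [0.716 0.129 0.065]
scene blue [264. 257.] 50 [0.588 0.222 0.087]
scene blue [281. 310.] 59 [0.579 0.324 0.014]
scene blue [239. 382.] 122 [0.713 0.52  0.125]
scene blue [227. 394.] 366 [0.736 0.538 0.125]
scene blue [250. 397.] 80 [0.702 0.554 0.125]
scene blue [209. 403.] 140 [0.77  0.542 0.125]
scene blue [200. 409.] 102 [0.784 0.552 0.126]
scene blue [372. 410.] 130 [0.536 0.66  0.178]
scene blue [226. 411.] 90 [0.745 0.566 0.125]
scene blue [343. 414.] 107 [0.579 0.651 0.178]
scene blue [218. 415.] 72 [0.759 0.569 0.125]
```

Run:
```python
from h import *
for n in("top","scene"):
    c=dict(np.load(n+"0.npz")); T=camT(c); P=np.load(n+"_P.npy"); col=c["color"]
    gr=cv2.cvtColor(col,cv2.COLOR_BGR2GRAY)
    for nm,box,zt in(("stand",(0.42,0.75,-0.27,0.1),.016),("rack",(.45,.68,.12,.29),.005)):
        m=(P[...,0]>box[0])&(P[...,0]<box[1])&(P[...,1]>box[2])&(P[...,1]<box[3])&(gr>120)&(abs(P[...,2]-zt)<.008)
        k,l,s,ce=cv2.connectedComponentsWithStats(m.astype(np.uint8))
        i=1+np.argmax(s[1:,4]); mm=(l==i)
        if nm=="rack": mm=m
        ys,xs=np.nonzero(mm)
        Q=onplane(c,np.c_[xs,ys],zt,T)[:,:2].astype(np.float32)
        r=cv2.minAreaRect(Q*1000); print(n,nm,mm.sum(),"zmed",np.median(P[mm][:,2]).round(4),r,cv2.boxPoints(r).round(0).tolist())
    # sample
    m=(P[...,0]>.47)&(P[...,0]<.62)&(P[...,1]>.28)&(P[...,1]<.36)&(gr>70)&(P[...,2]<.04)
    k,l,s,ce=cv2.connectedComponentsWithStats(m.astype(np.uint8)); i=1+np.argmax(s[1:,4]); m=l==i
    ys,xs=np.nonzero(m); Q=onplane(c,np.c_[xs,ys],.0084,T)[:,:2].astype(np.float32)*1000
    r=cv2.minAreaRect(Q); print(n,"sample",m.sum(),np.percentile(P[m][:,2],[5,50,95]).round(4),r,cv2.boxPoints(r).round(0).tolist())
```

```text
top stand 3181 zmed 0.0166 ((553.1285400390625, -118.98841857910156), (249.3868408203125, 171.3955078125), 78.87078857421875) [[445.0, -225.0], [613.0, -258.0], [661.0, -13.0], [493.0, 20.0]]
top rack 1075 zmed 0.0031 ((596.35595703125, 204.95387268066406), (164.1454315185547, 158.49253845214844), 86.2694091796875) [[512.0, 128.0], [670.0, 118.0], [681.0, 282.0], [523.0, 292.0]]
top sample 196 [-0.0021  0.0128  0.0181] ((546.6769409179688, 316.00933837890625), (87.42742919921875, 17.48187255859375), 4.8631911277771) [[502.0, 321.0], [504.0, 304.0], [591.0, 311.0], [589.0, 328.0]]
scene stand 1686 zmed 0.0138 ((554.8548583984375, -111.24325561523438), (253.2908935546875, 167.70562744140625), 78.7982406616211) [[448.0, -219.0], [613.0, -252.0], [662.0, -3.0], [497.0, 29.0]]
scene rack 999 zmed 0.0006 ((596.04931640625, 190.62742614746094), (133.05471801757812, 158.2284393310547), 88.64335632324219) [[515.0, 126.0], [674.0, 122.0], [677.0, 255.0], [519.0, 259.0]]
scene sample 236 [-0.0028  0.0111  0.016 ] ((545.2371826171875, 317.086181640625), (85.8597640991211, 18.48299217224121), 4.670951843261719) [[502.0, 323.0], [503.0, 304.0], [589.0, 311.0], [587.0, 330.0]]
```

```bash
cat >> h.py <<'E'
def toolR(yaw,tilt=0.):
    """tool x horizontal at yaw; tilt>0 = tool z leans from down toward tool-y (forward) direction"""
    x=np.array([np.cos(yaw),np.sin(yaw),0]); f=np.array([np.sin(yaw),-np.cos(yaw),0])
    z=np.cos(tilt)*np.array([0,0,-1.])+np.sin(tilt)*f
    return np.c_[x,np.cross(z,x),z]
def plan(targets,step=50.,rstep=.15,start=None):
    """targets: list of (pos,R) ; prints rows"""
    o=sensors.get_obs(); p=np.array(o["ee_pos"]); r=R.from_euler("xyz",o["eef_rot"])
    out=[]
    for tp,tr in targets:
        tr=R.from_matrix(tr) if not isinstance(tr,R) else tr
        dr=(r.inv()*tr).as_rotvec(); n=int(max(1,np.ceil(np.linalg.norm(np.array(tp)-p)*1000/step),np.ceil(np.linalg.norm(dr)/rstep)))
        dp=(np.array(tp)-p)/n
        for i in range(n):
            d=r.inv().apply(dp)*1000
            out.append(" ".join(f"{v:.1f}" for v in d)+" "+" ".join(f"{v:.3f}" for v in dr/n)); r=r*R.from_rotvec(dr/n)
        p=np.array(tp)
    print(len(out),"rows:"); print("; ".join(out))
E
python3 - <<'E'
from h import *
plan([((.49,-.13,.31),toolR(1.377))],step=52)
E
```

```text
15 rows:
-36.2 33.8 -0.5 -0.000 0.000 -0.005; -36.4 33.6 -0.5 -0.000 0.000 -0.005; -36.5 33.4 -0.5 -0.000 0.000 -0.005; -36.7 33.2 -0.5 -0.000 0.000 -0.005; -36.9 33.0 -0.5 -0.000 0.000 -0.005; -37.1 32.8 -0.5 -0.000 0.000 -0.005; -37.2 32.6 -0.5 -0.000 0.000 -0.005; -37.4 32.4 -0.5 -0.000 0.000 -0.005; -37.6 32.2 -0.5 -0.000 0.000 -0.005; -37.8 32.0 -0.5 -0.000 0.000 -0.005; -37.9 31.8 -0.5 -0.000 0.000 -0.005; -38.1 31.6 -0.5 -0.000 0.000 -0.005; -38.3 31.4 -0.5 -0.000 0.000 -0.005; -38.4 31.2 -0.5 -0.000 0.000 -0.005; -38.6 31.0 -0.5 -0.000 0.000 -0.005
```

Request:
move_arm --rows "-37 33 -0.5 0 0 -0.005; -37 33 -0.5 0 0 -0.005; -37 33 -0.5 0 0 -0.005; -37 33 -0.5 0 0 -0.005; -37 33 -0.5 0 0 -0.005; -37 33 -0.5 0 0 -0.005; -37 33 -0.5 0 0 -0.005; -37 33 -0.5 0 0 -0.005; -37 32 -0.5 0 0 -0.005; -38 32 -0.5 0 0 -0.005; -38 32 -0.5 0 0 -0.005; -38 32 -0.5 0 0 -0.005; -38 31 -0.5 0 0 -0.005; -38 31 -0.5 0 0 -0.005; -38 31 -0.5 0 0 -0.005; 0 0 0 0 0 0" --grip -0.6

```text
time_s: 2.15
ee_pos: [0.4962, -0.1524, 0.3089]
eef_rot: [-3.141, 0.002, 1.376]
force: [-0.5, 0.1, 0.1]
grip_width: 0.019
```

Run:
```python
from h import *
o=sensors.get_obs(); print(o["time_s"],o["ee_pos"],o["eef_rot"],o["qpos"].round(2),o["grip_width"])
c=camera("wrist"); cv2.imwrite("pics/w1.png",c["color"]); np.savez("w1.npz",**c,ee_pos=o["ee_pos"],eef_rot=o["eef_rot"])
```

```text
2.15 [ 0.49622292 -0.15244541  0.30890546] [-3.14139782e+00  1.79375889e-03  1.37591635e+00] [-0.37  0.23  1.6  -0.    1.32 -1.74] 0.01899034433090738
```

View pics/w1.png

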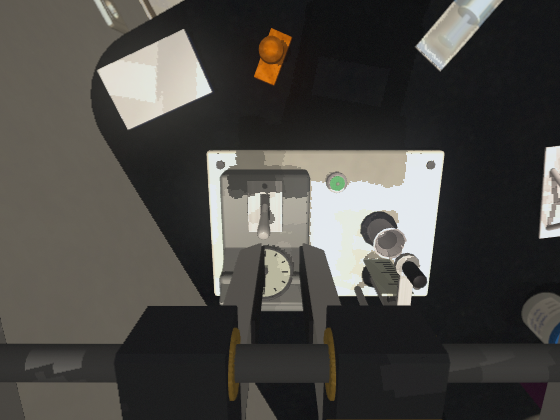

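```bash
cat >> h.py <<'E'
def load(n):
    c=dict(np.load(n)); return c,camT(c,c if "ee_pos" in c else None)
def S(p,C,yaw): # stand->world
    c,s=np.cos(yaw),np.sin(yaw); return np.array([C[0]+c*p[0]-s*p[1],C[1]+s*p[0]+c*p[1],p[2]])
E
python3 - <<'E'
from h import *
c,T=load("w1.npz"); g=cv2.cvtColor(c["color"],cv2.COLOR_BGR2GRAY)
m=(g>95).astype(np.uint8); m[310:]=0; m[:,:200]=0;m[:,450:]=0; m[:140]=0
k,l,s,ce=cv2.connectedComponentsWithStats(m); i=1+np.argmax(s[1:,4]);ys,xs=np.nonzero(l==i)
Q=(onplane(c,np.c_[xs,ys],.016,T)[:,:2]*1000).astype(np.float32)
r=cv2.minAreaRect(Q); print(r,cv2.boxPoints(r).round(1).tolist())
# sub edges: front edge rows in columns
fr=[];
for x in list(range(225,330,6))+list(range(350,430,6)):
    y=np.argmax(m[140:200,x])+140; fr.append((x,y))
F=onplane(c,fr,.016,T)[:,:2]; a=np.polyfit(F[:,1],F[:,0],1); print("front yaw",np.degrees(np.arctan(-a[0])))
P=depthpts(c,np.c_[xs,ys],T); print(np.median(P[:,2]))
for C,yaw in(((.5531,-.119),np.radians(-11.1)),):
    pts={"fl":(-.085,.125,.016),"fr":(-.085,-.125,.016),"rl":(.085,.125,.016),"mouth":(0,.06,.062),"knobtop":(0,.06,.143),"knobbase":(0,.06,.115),"pivot":(.055,.06,.11),"hinge":(-.034,-.062,.052),"tip":(-.034+.033*np.sin(.45),-.062,.052+.033*np.cos(.45))}
    im=c["color"].copy()
    for n,p in pts.items():
        u=proj(c,S(p,C,yaw),T)[0]; print(n,S(p,C,yaw).round(4),u.round(1)); cv2.circle(im,tuple(int(v) for v in u.round()),2,(0,0,255),-1)
cv2.imwrite("pics/w1m.png",cv2.resize(im[140:320,190:460],None,fx=2.9,fy=2.9,interpolation=cv2.INTER_CUBIC))
E
```

```text
((558.1103515625, -117.64601135253906), (247.02294921875, 180.13963317871094), 78.85493469238281) [[445.8999938964844, -221.39999389648438], [622.5999755859375, -256.20001220703125], [670.4000244140625, -13.899999618530273], [493.6000061035156, 20.899999618530273]]
front yaw -11.142191374332379
0.015690136336586752
fl [0.4938 0.02   0.016 ] [443.7 150.3]
fr [ 0.4456 -0.2253  0.016 ] [201.9 150.5]
rl [ 0.6606 -0.0127  0.016 ] [426.  297.5]
mouth [ 0.5647 -0.0601  0.062 ] [386.9 243.6]
knobtop [ 0.5647 -0.0601  0.143 ] [416.8 282.6]
knobbase [ 0.5647 -0.0601  0.115 ] [404.7 266.8]
pivot [ 0.6186 -0.0707  0.11  ] [397.2 321.3]
hinge [ 0.5078 -0.1733  0.052 ] [261.7 207.3]
tip [ 0.5219 -0.1761  0.0817] [260.2 231.3]
```

View pics/w1m.png

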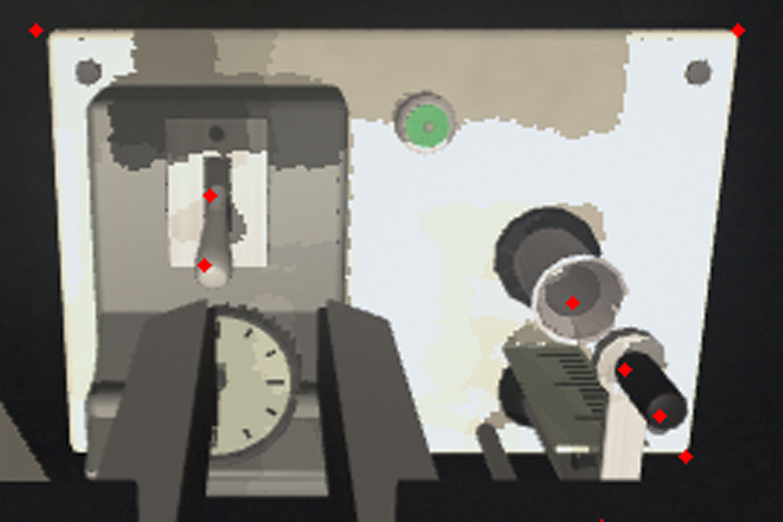

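Run:
```python
from h import *
C=np.array([.552,-.1165]);yaw=np.radians(-11.1)
Rm=np.array([[np.cos(yaw),-np.sin(yaw)],[np.sin(yaw),np.cos(yaw)]])
for n in("top0.npz","w1.npz","scene0.npz"):
    c,T=load(n); g=[(x,y) for y in range(140,300) for x in range(190,460)]; P=depthpts(c,g,T)
    q=(P[:,:2]-C)@Rm; z=P[:,2]
    for y0 in(-.045,-.062,-.08):
        m=(abs(q[:,1]-y0)<.004)
        print(n,y0,[(int(b*1000),int(1000*np.median(z[m&(abs(q[:,0]-b)<.003)])) if (m&(abs(q[:,0]-b)<.003)).any() else None) for b in np.arange(-.05,.06,.006)])
```

```text
top0.npz -0.045 [(-50, 49), (-44, 50), (-38, 50), (-32, 50), (-26, 50), (-20, 51), (-14, 50), (-8, 50), (-2, 51), (3, 51), (9, 49), (15, 58), (21, 70), (27, 77), (33, 85), (39, 88), (45, 91), (51, 93), (57, 80)]
top0.npz -0.062 [(-50, 52), (-44, 52), (-38, 53), (-32, 55), (-26, 67), (-20, 77), (-14, 53), (-8, 51), (-2, 50), (3, 50), (9, 52), (15, 61), (21, 71), (27, 78), (33, 82), (39, 90), (45, 93), (51, 94), (57, 82)]
top0.npz -0.08 [(-50, 52), (-44, 53), (-38, 53), (-32, 52), (-26, 52), (-20, 51), (-14, 53), (-8, 53), (-2, 51), (3, 52), (9, 50), (15, 61), (21, 70), (27, 77), (33, 85), (39, 89), (45, 92), (51, 91), (57, 79)]
w1.npz -0.045 [(-50, 49), (-44, 49), (-38, 50), (-32, 50), (-26, 50), (-20, 49), (-14, 49), (-8, 49), (-2, 49), (3, 49), (9, 50), (15, 62), (21, 70), (27, 77), (33, 84), (39, 88), (45, 89), (51, None), (57, None)]
w1.npz -0.062 [(-50, 50), (-44, 50), (-38, 51), (-32, 57), (-26, 75), (-20, 86), (-14, 86), (-8, None), (-2, 49), (3, 49), (9, 54), (15, 63), (21, 70), (27, 78), (33, 85), (39, 91), (45, 94), (51, None), (57, None)]
w1.npz -0.08 [(-50, 50), (-44, 49), (-38, 49), (-32, 49), (-26, 49), (-20, 49), (-14, 49), (-8, 49), (-2, 49), (3, 49), (9, 49), (15, None), (21, None), (27, None), (33, None), (39, None), (45, None), (51, None), (57, None)]
scene0.npz -0.045 [(-50, 48), (-44, 48), (-38, 50), (-32, 47), (-26, 48), (-20, 47), (-14, 48), (-8, 48), (-2, 47), (3, None), (9, None), (15, 61), (21, 67), (27, 73), (33, 82), (39, 86), (45, 90), (51, 80), (57, 79)]
scene0.npz -0.062 [(-50, 49), (-44, 50), (-38, 50), (-32, 55), (-26, 64), (-20, 72), (-14, 79), (-8, 48), (-2, None), (3, None), (9, 57), (15, 61), (21, 69), (27, 75), (33, 84), (39, 90), (45, 91), (51, 86), (57, 80)]
scene0.npz -0.08 [(-50, None), (-44, 50), (-38, 48), (-32, 48), (-26, None), (-20, 47), (-14, 49), (-8, 48), (-2, 47), (3, 48), (9, 51), (15, 61), (21, 64), (27, 75), (33, 82), (39, 88), (45, 90), (51, 79), (57, 78)]
```

Run:
```python
from h import *
C=np.array([.552,-.1165]);yaw=np.radians(-11.1)
a=S((.004,-.062,.23),C,yaw);b=S((.004,-.062,.163),C,yaw);d=S((-.028,-.062,.163),C,yaw);print(a,b)
plan([(a,toolR(1.377)),(b,toolR(1.377)),(d,toolR(1.377))])
```

```text
[ 0.54398881 -0.17811023  0.23      ] [ 0.54398881 -0.17811023  0.163     ]
5 rows:
-8.5 26.3 39.5 -0.000 0.001 -0.000; -8.5 26.3 39.5 -0.000 0.001 -0.000; -0.0 -0.0 33.5 0.000 -0.000 -0.000; -0.0 -0.0 33.5 0.000 -0.000 -0.000; -0.0 -32.0 -0.0 0.000 -0.000 -0.000
```

Request:
move_arm --rows "-8.5 26 30 0 0 0; -8.5 26 30 0 0 0; 0 0 19 0 0 0; 0 0 0 0 0 0" --grip -1 --newtons 20

```text
time_s: 2.7
ee_pos: [0.544, -0.1746, 0.2289]
eef_rot: [3.141, 0.001, 1.38]
force: [-0.3, 0.6, -0.1]
grip_width: 0.0003
```

```bash
cat >> h.py <<'E'
def snap(n,names=("wrist",)):
    for k in names:
        o=sensors.get_obs(); c=camera(k); cv2.imwrite(f"pics/{n}_{k}.png",c["color"]); np.savez(f"{n}_{k}.npz",**c,ee_pos=o["ee_pos"],eef_rot=o["eef_rot"]) if k=="wrist" else np.savez(f"{n}_{k}.npz",**c)
    return o
E
python3 - <<'E'
from h import *
o=snap("a2"); print(o["ee_pos"],o["eef_rot"],o["grip_width"])
C=np.array([.552,-.1165]);yaw=np.radians(-11.1)
b=S((.004,-.062,.163),C,yaw);plan([(b,toolR(1.377))])
c,T=load("a2_wrist.npz"); im=c["color"]
for p in((-.034,-.062,.052),(-.0196,-.062,.0817),(0,.06,.062),(0,.06,.143)):
    u=proj(c,S(p,C,yaw),T)[0]; print(u); cv2.circle(im,tuple(int(v) for v in u),2,(0,0,255),-1)
cv2.imwrite("pics/a2m.png",im)
E
```

```text
[ 0.54396254 -0.17461729  0.22891577] [3.14116860e+00 1.14962959e-03 1.37985878e+00] 0.00028412862995839787
2 rows:
-1.6 0.1 33.5 0.001 0.001 0.001; -1.7 0.2 33.5 0.001 0.001 0.001
[275.10157595 166.6067833 ]
[274.32629175 195.80102324]
[444.02269411 216.1964259 ]
[513.4361429  263.16155943]
```

View pics/a2m.png

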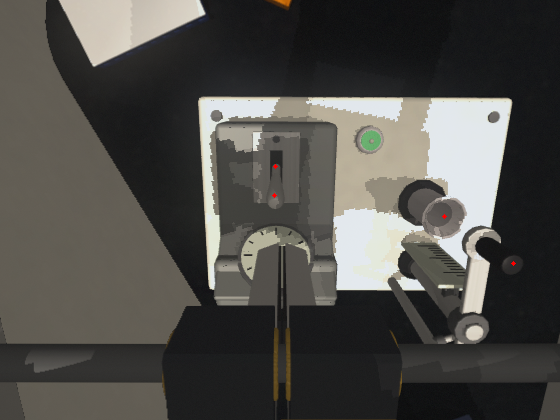

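The second wrist view shows the projected hinge (275,167), lever tip (274,196), sleeve mouth (444,216) and knob top (513,263) all on their features. The stand pose holds, so I'll flip the switch.

Request:
move_arm --rows "-1.5 0 33 0 0 0; -1.5 0 33 0 0 0; 0 0 0 0 0 0; 0 -14 0 0 0 0; 0 -14 0 0 0 0; 0 -8 0 0 0 0; 0 0 0 0 0 0"

```text
time_s: 3.62
ee_pos: [0.511, -0.1693, 0.176]
eef_rot: [3.121, 0.005, 1.383]
force: [0.1, -0.7, -0.0]
grip_width: 0.0006
```

Run:
```python
from h import *
o=snap("a3"); print(o["ee_pos"],o["eef_rot"],o["force"])
```

```text
[ 0.51096418 -0.16933621  0.17599949] [3.12109848 0.00468014 1.38269544] [ 0.14285786 -0.7473172  -0.03044046]
```

View pics/a3_wrist.png

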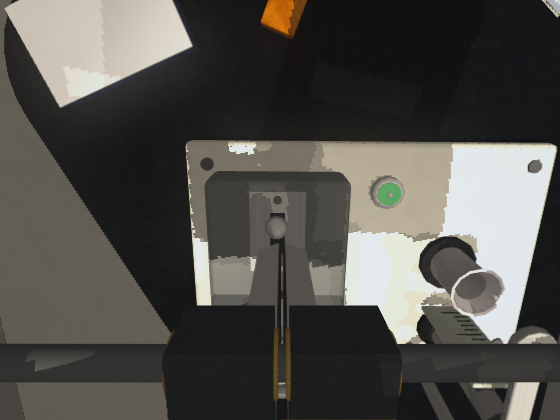

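Run:
```python
from h import *
C=np.array([.552,-.1165]);yaw=np.radians(-11.1)
c,T=load("a3_wrist.npz")
for a in(0,.2,.45,.7,.9):
    print(a,proj(c,S((-.034+.038*np.sin(.45-a),-.062,.052+.038*np.cos(.45-a)),C,yaw),T))
```

```text
0 [[275.05760952 284.04109839]]
0.2 [[274.95348605 274.11145689]]
0.45 [[274.90765017 258.31287056]]
0.7 [[274.96479473 240.01588898]]
0.9 [[275.0831274  224.76669333]]
```

Run:
```python
from h import *
C=np.array([.552,-.1165]);yaw=np.radians(-11.1)
o=sensors.get_obs()
p=o["ee_pos"].copy(); p[2]=.26
Rr=toolR(1.377)
plan([(p,Rr),(S((0,.06,.26),C,yaw),Rr)])
print(S((0,.06,.26),C,yaw))
```

```text
5 rows:
-0.2 0.9 -42.0 0.010 0.002 0.003; -0.1 0.4 -42.0 0.010 0.002 0.003; 39.9 9.9 -0.0 0.000 0.000 0.000; 39.9 9.9 -0.0 0.000 0.000 0.000; 39.9 9.9 -0.0 0.000 0.000 0.000
[ 0.56355132 -0.05762244  0.26      ]
```

Request:
move_arm --rows "0 0 -45 0.01 0 0; 0 0 -45 0.01 0 0; 40 10 0 0 0 0; 40 10 0 0 0 0; 40 10 0 0 0 0; 0 0 0 0 0 0" --grip -0.15

```text
time_s: 4.42
ee_pos: [0.5652, -0.0535, 0.2712]
eef_rot: [3.139, 0.004, 1.381]
force: [0.3, -0.6, -0.0]
grip_width: 0.0401
```

Run:
```python
from h import *
C=np.array([.552,-.1165]);yaw=np.radians(-11.1)
Rr=toolR(1.377); o=snap("a4");print(o["ee_pos"],o["eef_rot"],o["grip_width"])
L=[(S((.0,.06,.218),C,yaw),Rr)]
for t in range(15,91,15):
    t=np.radians(t); L.append((S((.055-.055*np.cos(t),.06+.055*np.sin(t),.218),C,yaw),Rr))
plan(L)
c,T=load("a4_wrist.npz")
print(proj(c,S((-.034+.038*np.sin(-.45),-.062,.052+.038*np.cos(.45)),C,yaw),T))
```

```text
[ 0.56518051 -0.05347276  0.2711512 ] [3.13854866 0.0044112  1.38139552] 0.04009906784740321
8 rows:
-1.4 -0.4 26.6 0.001 0.002 0.002; -1.5 -0.4 26.6 0.001 0.002 0.002; 14.2 1.9 0.0 -0.000 -0.000 0.000; 13.3 5.5 -0.0 -0.000 0.000 0.000; 11.4 8.7 -0.0 -0.000 0.000 0.000; 8.7 11.4 -0.0 -0.000 0.000 0.000; 5.5 13.3 -0.0 -0.000 0.000 0.000; 1.9 14.2 -0.0 -0.000 0.000 0.000
[[108.61925541 144.42437835]]
```

View pics/a4_wrist.png

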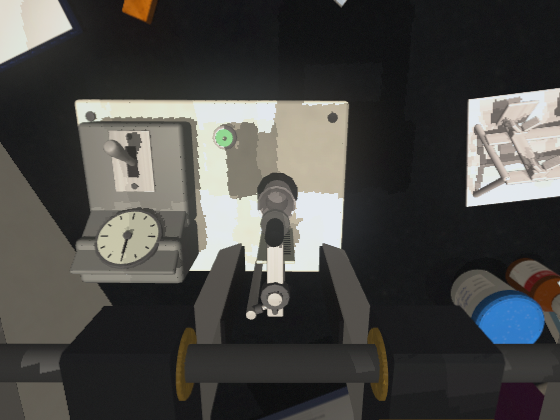

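The switch is OFF: its tip is at (112,147) against a predicted (109,144). The knob at (274,232) lies between the fingers.

Request:
move_arm --rows "-1.5 0 27 0 0 0; -1.5 0 26 0 0 0; 0 0 0 0 0 0"

```text
time_s: 4.85
ee_pos: [0.5641, -0.0606, 0.2179]
eef_rot: [3.138, 0.005, 1.378]
force: [0.6, -0.2, 0.3]
grip_width: 0.0398
```

Request:
move_arm --rows "0 0 0 0 0 0; 0 0 0 0 0 0" --grip -1 --newtons 12

```text
time_s: 5.1
ee_pos: [0.5645, -0.0616, 0.22]
eef_rot: [3.135, 0.005, 1.377]
force: [-0.6, 0.1, -0.1]
grip_width: 0.0231
```

Request:
move_arm --rows "0 0 0 0 0 0; 0 0 0 0 0 0; 14 2 0 0 0 0; 14 6 0 0 0 0; 12 9 0 0 0 0; 9 12 0 0 0 0; 6 14 0 0 0 0; 2 14 0 0 0 0; 0 0 0 0 0 0"

```text
time_s: 6.22
ee_pos: [0.636, -0.0157, 0.2202]
eef_rot: [3.136, 0.014, 1.376]
force: [1.9, -0.7, 0.5]
grip_width: 0.0114
```

Run:
```python
from h import *
C=np.array([.552,-.1165]);yaw=np.radians(-11.1)
o=snap("a5");print(o["ee_pos"],o["eef_rot"],o["grip_width"])
for t in(70,90):
    t=np.radians(t);print(S((.055-.055*np.cos(t),.06+.055*np.sin(t),.218),C,yaw))
```

```text
[ 0.63598533 -0.01571094  0.22023313] [3.1360873  0.013681   1.37636304] 0.01142121771387272
[ 0.60901334 -0.01387336  0.218     ]
[ 0.62811112 -0.01424005  0.218     ]
```

View pics/a5_wrist.png

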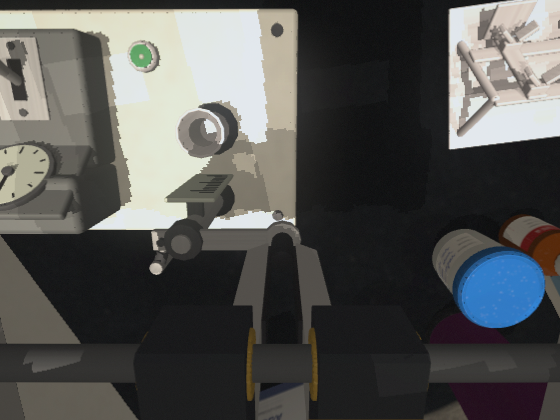

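Keeper is open; its arm runs from (180,240) to the knob at (283,235), towards the stand's left. I'll release it and go to look at the rack and sample.

Run:
```python
from h import *
o=sensors.get_obs();p=o["ee_pos"].copy();p[2]=.30
plan([(p,toolR(1.377)),((.50,.26,.32),toolR(1.654))],step=55)
```

```text
8 rows:
-0.5 0.2 -39.9 0.003 0.007 -0.000; -0.3 0.1 -39.9 0.003 0.007 -0.000; 40.7 -31.1 -3.3 -0.000 -0.000 -0.046; 42.1 -29.1 -3.3 -0.000 -0.000 -0.046; 43.4 -27.2 -3.3 -0.000 -0.000 -0.046; 44.6 -25.1 -3.3 -0.000 -0.000 -0.046; 45.7 -23.0 -3.3 -0.000 -0.000 -0.046; 46.7 -20.9 -3.3 -0.000 -0.000 -0.046
```

Request:
move_arm --rows "0 0 0 0 0 0; 0 0 -20 0 0 0; 0 0 -50 0 0 0" --grip 0.2

```text
time_s: 6.65
ee_pos: [0.6366, -0.0126, 0.2889]
eef_rot: [3.14, 0.013, 1.378]
force: [0.5, 0.9, 0.4]
grip_width: 0.038
```

Request:
move_arm --rows "41 -31 -4 0 0 -0.046; 42 -29 -4 0 0 -0.046; 43 -27 -4 0 0 -0.046; 45 -25 -4 0 0 -0.046; 46 -23 -4 0 0 -0.046; 47 -21 -4 0 0 -0.046; 0 0 0 0 0 0"

```text
time_s: 7.52
ee_pos: [0.4977, 0.277, 0.3176]
eef_rot: [3.127, 0.007, 1.665]
force: [0.1, 0.0, -0.3]
grip_width: 0.0566
```

Run:
```python
from h import *
o=snap("b1");print(o["ee_pos"],o["eef_rot"],o["grip_width"])
```

```text
[0.4977454  0.2770139  0.31763296] [3.12727997 0.00716999 1.66529044] 0.05657661329505635
```

View pics/b1_wrist.png

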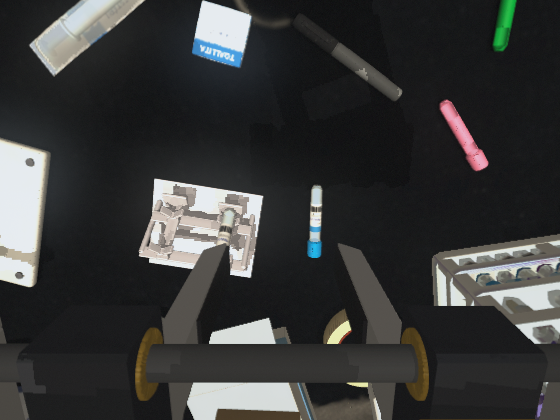

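Run:
```python
from h import *
c,T=load("b1_wrist.npz"); g=cv2.cvtColor(c["color"],cv2.COLOR_BGR2GRAY); h,w=g.shape
hsv=cv2.cvtColor(c["color"],cv2.COLOR_BGR2HSV)
m=(g>75).astype(np.uint8); m[:, :295]=0; m[:,335:]=0; m[:175]=0; m[262:]=0
k,l,s,ce=cv2.connectedComponentsWithStats(m); i=1+np.argmax(s[1:,4]); ys,xs=np.nonzero(l==i)
Q=(onplane(c,np.c_[xs,ys],.0084,T)[:,:2]*1000).astype(np.float32); r=cv2.minAreaRect(Q); print("sample",s[i],r,cv2.boxPoints(r).round(1).tolist())
P=depthpts(c,np.c_[xs,ys],T); print("top z",np.percentile(P[:,2],[50,90]))
b=(l==i)&(hsv[...,0]>95)&(hsv[...,0]<115)&(hsv[...,1]>130)&(np.indices(g.shape)[0]>236); ys,xs=np.nonzero(b); print("cap",onplane(c,np.c_[xs,ys],.0084,T).mean(0))
# desk check
gx=[(400,220),(380,180),(290,240),(100,200),(280,150)]; print("desk",depthpts(c,gx,T)[:,2].round(4))
# rack plate
for zt in(.0,.004):
    m=(g>110).astype(np.uint8); m[:,:130]=0;m[:,270:]=0;m[:170]=0;m[285:]=0
    k,l,s,ce=cv2.connectedComponentsWithStats(m); i=1+np.argmax(s[1:,4]); ys,xs=np.nonzero(l==i)
    P=depthpts(c,np.c_[xs,ys],T); sel=P[:,2]<.01; print("z",np.median(P[sel][:,2]))
    Q=(onplane(c,np.c_[xs,ys][sel],zt,T)[:,:2]*1000).astype(np.float32); r=cv2.minAreaRect(Q); print("rack",r,cv2.boxPoints(r).round(1).tolist())
cv2.imwrite("pics/b1c.png",cv2.resize(c["color"][165:290,130:340],None,fx=3.7,fy=3.7,interpolation=cv2.INTER_CUBIC))
```

```text
sample [308 185  15  73 828] ((546.577880859375, 318.8694152832031), (86.67374420166016, 14.388486862182617), 5.544854640960693) [[502.70001220703125, 321.79998779296875], [504.1000061035156, 307.5], [590.4000244140625, 315.8999938964844], [589.0, 330.20001220703125]]
top z [0.01332815 0.01530016]
cap [0.57978073 0.32207813 0.0084    ]
desk [-0.0019 -0.0003 -0.0006 -0.0009 -0.0015]
z 0.0022110534791107694
rack ((571.3417358398438, 191.34523010253906), (124.56940460205078, 105.4397201538086), 86.11575317382812) [[514.5, 132.8000030517578], [619.7000122070312, 125.5999984741211], [628.2000122070312, 249.89999389648438], [523.0, 257.1000061035156]]
z 0.0022110534791107694
rack ((569.8017578125, 192.1500244140625), (123.31659698486328, 104.37931060791016), 86.11570739746094) [[513.5999755859375, 134.1999969482422], [617.7000122070312, 127.0999984741211], [626.0, 250.10000610351562], [521.9000244140625, 257.20001220703125]]
```

View pics/b1c.png

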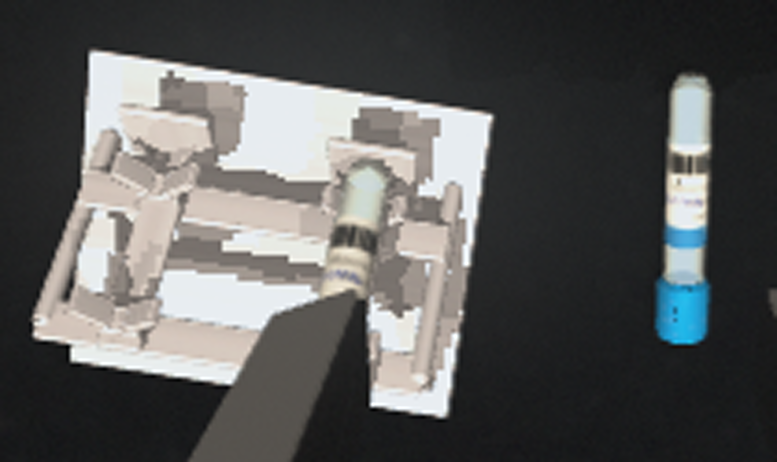

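```bash
cat >> h.py <<'E'
SC=np.array([.552,-.1165]);SY=np.radians(-11.1)
RC=np.array([.5705,.1917]);RY=np.radians(-3.9)
def tcp(pt,yaw,tilt,d):
    """TCP so that point pt lies d (m) ahead of the TCP on tool z"""
    return np.array(pt)-d*toolR(yaw,tilt)[:,2]
E
python3 - <<'E'
from h import *
ty=np.radians(5.3); yaw=np.pi/2+ty; f=np.array([np.cos(ty),np.sin(ty),0])
pt=np.array([.5034,.3147,.0084])+.070*f
g=tcp(pt,yaw,np.radians(-20),.0935); print(pt,g)
plan([(g+[0,0,.07],toolR(yaw,np.radians(-20)))])
E
```

```text
[0.57310073 0.32116594 0.0084    ] [0.60494289 0.32411985 0.09626126]
4 rows:
9.9 27.1 38.1 0.091 0.002 -0.000; 9.8 30.4 35.5 0.091 0.002 -0.000; 9.7 33.5 32.6 0.091 0.002 -0.000; 9.7 36.4 29.5 0.091 0.002 -0.000
```

Request:
move_arm --rows "10 27 38 0.091 0.002 0; 10 30 36 0.091 0.002 0; 10 33 33 0.091 0.002 0; 10 36 30 0.091 0.002 0; 0 0 0 0 0 0" --grip -0.2

```text
time_s: 8.2
ee_pos: [0.6094, 0.3224, 0.1596]
eef_rot: [-2.783, -0.002, 1.656]
force: [0.6, 0.5, -0.2]
grip_width: 0.0376
```

Run:
```python
from h import *
o=snap("b2");print(o["ee_pos"],o["eef_rot"],o["grip_width"],o["qpos"].round(2))
ty=np.radians(5.3); yaw=np.pi/2+ty; f=np.array([np.cos(ty),np.sin(ty),0])
pt=np.array([.5034,.3147,.0084])+.070*f
g=tcp(pt,yaw,np.radians(-20),.0935)
plan([(g,toolR(yaw,np.radians(-20)))])
c,T=load("b2_wrist.npz"); print(proj(c,[pt,pt-.07*f,pt+.016*f],T))
```

```text
[0.60940027 0.32242135 0.15957626] [-2.78251146e+00 -2.45441542e-03  1.65553582e+00] 0.037564920604075305 [ 0.41  0.88  0.98  0.11  1.62 -1.26]
2 rows:
0.8 9.6 32.6 -0.002 -0.003 -0.003; 0.9 9.5 32.6 -0.002 -0.003 -0.003
[[281.64650771 250.54908376]
 [280.89872556 152.8215604 ]
 [281.82227505 273.51666219]]
```

View pics/b2_wrist.png

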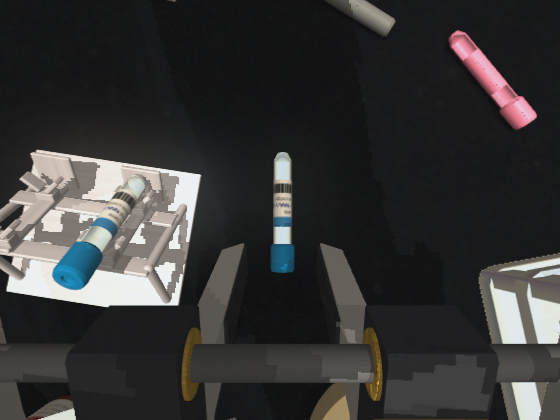

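The foot (282,152) and cap end (283,272) match the projections, so two views agree. Descending to grasp.

Request:
move_arm --rows "1 9.5 32 0 0 0; 1 10 32 0 0 0; 0 0 0 0 0 0"

```text
time_s: 8.62
ee_pos: [0.608, 0.3239, 0.1066]
eef_rot: [-2.807, -0.009, 1.654]
force: [1.1, -0.1, 0.3]
grip_width: 0.0376
```

Run:
```python
from h import *
o=sensors.get_obs();print(o["ee_pos"],o["eef_rot"],o["force"])
ty=np.radians(5.3); yaw=np.pi/2+ty; f=np.array([np.cos(ty),np.sin(ty),0])
pt=np.array([.5034,.3147,.0084])+.070*f
g=tcp(pt,yaw,np.radians(-20),.0935)
plan([(g,toolR(yaw,np.radians(-20)))])
```

```text
[0.60799464 0.32393553 0.10658026] [-2.80673648 -0.00923268  1.65379464] [ 1.07642163 -0.10231137  0.28007271]
1 rows:
0.3 0.5 10.7 0.014 -0.012 -0.006
```

Request:
move_arm --rows "0 0.5 11 0.014 -0.01 -0.006; 0 0 0 0 0 0"

```text
time_s: 8.88
ee_pos: [0.6059, 0.3239, 0.1015]
eef_rot: [-2.8, -0.004, 1.663]
force: [0.4, -1.0, -0.4]
grip_width: 0.0375
```

Request:
move_arm --rows "0 0 0 0 0 0; 0 0 0 0 0 0; 0 0 0 0 0 0; 0 0 0 0 0 0" --grip -1 --newtons 12

```text
time_s: 9.38
ee_pos: [0.6066, 0.3241, 0.104]
eef_rot: [-2.803, -0.005, 1.663]
force: [0.1, -1.1, -0.4]
grip_width: 0.0143
```

Run:
```python
from h import *
o=snap("b3");print(o["ee_pos"],o["eef_rot"],o["force"],o["grip_width"])
```

```text
[0.6065746  0.32411717 0.10401517] [-2.80294497 -0.00475802  1.66306193] [ 0.13062438 -1.05534282 -0.41470599] 0.014301179116737882
```

View pics/b3_wrist.png

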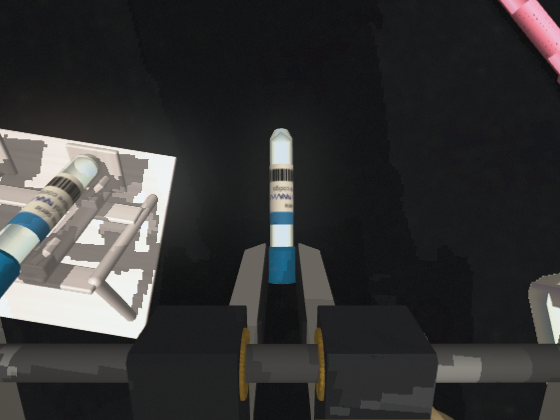

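The fingers sit about 4 mm too high (width 14.3 mm, below the tube's 16.6 mm), so I'll reopen and go lower.

Request:
move_arm --rows "0 0 0 0 0 0; 0 2 4 0 0 0; 0 2 7 0 0 0" --grip -0.2

```text
time_s: 9.8
ee_pos: [0.6072, 0.3244, 0.0934]
eef_rot: [-2.804, -0.005, 1.663]
force: [-6.5, -6.8, 49.9]
grip_width: 0.0367
```

Run:
```python
from h import *
o=sensors.get_obs();print(o["ee_pos"],o["eef_rot"],o["force"])
ty=np.radians(5.3); yaw=np.pi/2+ty; f=np.array([np.cos(ty),np.sin(ty),0])
pt=np.array([.5034,.3147,.0084])+.070*f
g=tcp(pt,yaw,np.radians(-20),.0935);print(g)
plan([(g,toolR(yaw,np.radians(-20)))])
```

```text
[0.60718801 0.32437148 0.09338858] [-2.80439797 -0.00542921  1.66301554] [-6.54222368 -6.80414954 49.91048568]
[0.60494289 0.32411985 0.09626126]
1 rows:
-0.0 -3.1 -2.0 0.012 -0.005 0.002
```

Request:
move_arm --rows "0 -2 -3 0 0 0; 0 0 0 0 0 0"

```text
time_s: 10.05
ee_pos: [0.6063, 0.3242, 0.0965]
eef_rot: [-2.804, -0.005, 1.663]
force: [-0.9, 0.4, -0.0]
grip_width: 0.0377
```

Request:
move_arm --rows "0 0 0 0 0 0; 0 0 0 0 0 0; 0 0 0 0 0 0" --grip -1 --newtons 12

```text
time_s: 10.42
ee_pos: [0.606, 0.3241, 0.0953]
eef_rot: [-2.803, -0.005, 1.663]
force: [-0.3, -0.7, 1.3]
grip_width: 0.0159
```

```bash
cat >> h.py <<'E'
def RK(p): return S(p,RC,RY)
def rackpt(s): # point s metres up the tube axis in the free place
    return RK((-.040+s*.70711,-.030,.030+s*.70711))
E
python3 - <<'E'
from h import *
Q=rackpt(.0722); t=np.radians(25.6); yaw=np.pi/2+RY
g=tcp(Q,yaw,t,.0921); print(rackpt(0),Q,g)
o=sensors.get_obs(); p=o["ee_pos"]+[0,0,.11]
plan([(p,R.from_euler("xyz",o["eef_rot"])),(g+[0,0,.06],toolR(yaw,t))],step=45)
E
```

```text
[0.52855217 0.16449008 0.03      ] [0.57948729 0.16101768 0.08105334] [0.53978434 0.16372435 0.16411212]
9 rows:
0.2 -12.2 -34.6 0.000 0.000 0.000; 0.2 -12.2 -34.6 0.000 0.000 0.000; 0.2 -12.2 -34.6 0.000 0.000 0.000; -25.6 -13.8 1.4 -0.131 -0.002 0.027; -26.0 -13.1 -0.3 -0.131 -0.002 0.027; -26.3 -12.3 -1.9 -0.131 -0.002 0.027; -26.6 -11.2 -3.4 -0.131 -0.002 0.027; -26.9 -9.9 -4.7 -0.131 -0.002 0.027; -27.2 -8.5 -5.8 -0.131 -0.002 0.027
```

Request:
move_arm --rows "0 -8 -20 0 0 0; 0 -14 -40 0 0 0; 0 -14 -40 0 0 0; 0 -12 -35 0 0 0"

```text
time_s: 10.92
ee_pos: [0.6048, 0.3231, 0.2445]
eef_rot: [-2.8, -0.004, 1.663]
force: [0.1, 0.4, -0.1]
grip_width: 0.0162
```

Run:
```python
from h import *
o=snap("b4");print(o["ee_pos"],o["eef_rot"],o["grip_width"])
Q=rackpt(.0722); t=np.radians(25.6); yaw=np.pi/2+RY
g=tcp(Q,yaw,t,.0921)
plan([(g+[0,0,.06],toolR(yaw,t))],step=45)
```

```text
[0.60482665 0.32308016 0.24450303] [-2.80029005 -0.00396398  1.66304468] 0.016212077126858196
6 rows:
-25.5 -11.2 8.4 -0.130 -0.003 0.027; -25.8 -11.5 7.0 -0.130 -0.003 0.027; -26.1 -11.6 5.5 -0.130 -0.003 0.027; -26.4 -11.6 4.1 -0.130 -0.003 0.027; -26.7 -11.3 2.7 -0.130 -0.003 0.027; -27.0 -10.8 1.3 -0.130 -0.003 0.027
```

View pics/b4_wrist.png

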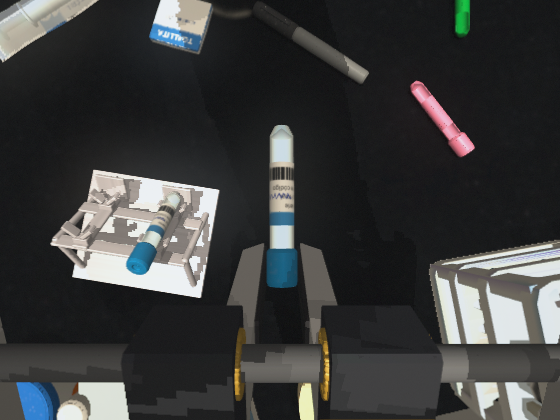

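The tube is held straight, foot at (281,126). Swinging to hover over the free place.

Request:
move_arm --rows "-26 -11 8 -0.13 0 0.027; -26 -11.5 7 -0.13 0 0.027; -26 -11.5 5.5 -0.13 0 0.027; -26 -11.5 4 -0.13 0 0.027; -27 -11 3 -0.13 0 0.027; -27 -11 1 -0.13 0 0.027; 0 0 0 0 0 0"

```text
time_s: 11.85
ee_pos: [0.5382, 0.1591, 0.2323]
eef_rot: [2.659, -0.023, 1.502]
force: [-0.2, 0.4, 0.8]
grip_width: 0.0158
```

Run:
```python
from h import *
o=snap("b5");print(o["ee_pos"],o["eef_rot"],o["grip_width"],o["qpos"].round(2))
Q=rackpt(.0722); t=np.radians(25.6); yaw=np.pi/2+RY
g=tcp(Q,yaw,t,.0921); print(g)
plan([(g+[0,0,.05],toolR(yaw,t))],step=45)
c,T=load("b5_wrist.npz"); im=c["color"].copy()
# foot estimate in tool frame
rel=np.radians(19.4); ft=np.array([0,-np.cos(rel)*.0722,.0921+np.sin(rel)*.0722*(1)])
Tt=np.eye(4);Tt[:3,:3]=R.from_euler("xyz",o["eef_rot"]).as_matrix();Tt[:3,3]=o["ee_pos"]
for sg in(1,-1):
    ft=np.array([0,-np.cos(rel)*.0722,.0921+sg*np.sin(rel)*.0722]); w=Tt[:3,:3]@ft+Tt[:3,3]; print("foot",sg,w,proj(c,w,T))
for s in(0,.04,.086):
    u=proj(c,rackpt(s),T)[0]; print(s,u); cv2.circle(im,tuple(int(v) for v in u),2,(0,0,255),-1)
cv2.imwrite("pics/b5m.png",im)
```

```text
[0.53817639 0.1591474  0.23226508] [ 2.65893519 -0.02336152  1.50213783] 0.0158189560193777 [ 0.26  0.26  1.8  -0.23  0.63 -1.08]
[0.53978434 0.16372435 0.16411212]
1 rows:
3.4 -8.5 17.1 0.036 -0.021 -0.011
foot 1 [0.53196353 0.16272224 0.09787251] [[278.86264328 128.31421173]]
foot -1 [0.50968611 0.16325942 0.14034579] [[278.05431573 135.0869219 ]]
0 [279.26759023  70.14060956]
0.04 [280.29348083 129.73862167]
0.086 [281.48601462 199.01861019]
```

View pics/b5m.png

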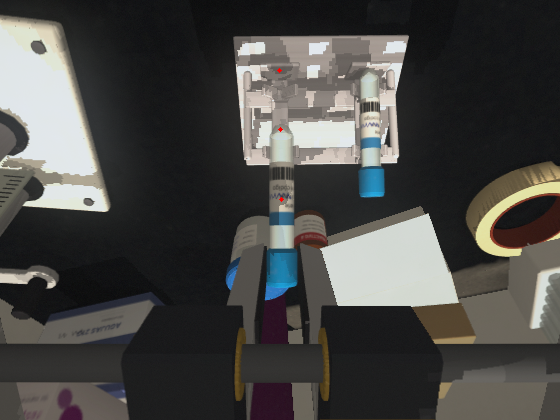

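Run:
```python
from h import *
t=np.radians(25.6); yaw=np.pi/2+RY
Rr=toolR(yaw,t); off=-.0015*Rr[:,0]
g1=tcp(rackpt(.0722+.005),yaw,t,.0921)+off
plan([(g1+[0,0,.045],Rr),(g1+[0,0,.010],Rr)],step=30)
```

```text
3 rows:
1.8 -6.1 20.0 0.036 -0.021 -0.011; 0.0 -7.6 15.8 0.000 0.000 0.000; 0.0 -7.6 15.8 0.000 0.000 0.000
```

Request:
move_arm --rows "2 -6 20 0.036 -0.021 -0.011; 0 -7.5 15 0.01 0 0; 0 -7.5 15 0 0 0; 0 0 0 0 0 0"

```text
time_s: 12.4
ee_pos: [0.5446, 0.1641, 0.1796]
eef_rot: [2.705, -0.001, 1.504]
force: [-0.1, 0.8, -0.3]
grip_width: 0.0161
```

```bash
cat > rk.py <<'E'
from h import *
import sys
o=snap(sys.argv[1]);print(o["ee_pos"],o["eef_rot"],o["grip_width"],o["force"])
t=np.radians(25.6); yaw=np.pi/2+RY
Rr=toolR(yaw,t); off=-.0015*Rr[:,0]
Tt=np.eye(4);Tt[:3,:3]=R.from_euler("xyz",o["eef_rot"]).as_matrix();Tt[:3,3]=o["ee_pos"]
rel=np.radians(19.4); w=Tt@np.array([.0015,-np.cos(rel)*.0722,.0921+np.sin(rel)*.0722,1]); print("foot",w[:3],"place",rackpt(0), "rackframe mm", ((w[:2]-rackpt(0)[:2])@np.array([[np.cos(RY),-np.sin(RY)],[np.sin(RY),np.cos(RY)]])*1000).round(1),round(1000*(w[2]-.03),1))
u=Tt[:3,:3]@np.array([0,np.cos(rel),-np.sin(rel)]); print("elev",np.degrees(np.arcsin(u[2])))
g1=tcp(rackpt(.0722+.002),yaw,t,.0921)+off
plan([(g1+[0,0,.002],Rr)],step=30)
E
python3 rk.py b6
```

```text
[0.54458873 0.16412493 0.17964246] [ 2.70522692e+00 -1.36370039e-03  1.50419824e+00] 0.01612495962241345 [-0.12068321  0.8388584  -0.31432953]
foot [0.53207146 0.16664625 0.04565756] place [0.52855217 0.16449008 0.03      ] rackframe mm [3.4 2.4] 15.7
elev 44.40186264894505
1 rows:
-2.4 -8.8 10.2 -0.009 -0.002 0.001
```

View pics/b6_wrist.png

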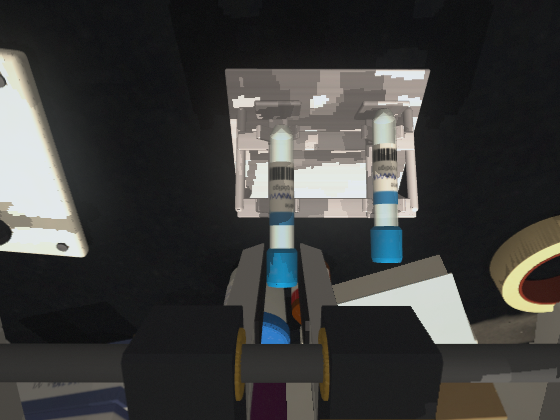

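Request:
move_arm --rows "-2.4 -4 5 -0.009 0 0; 0 -4.5 5 0 0 0; 0 0 0 0 0 0"

```text
time_s: 12.82
ee_pos: [0.5413, 0.162, 0.1681]
eef_rot: [2.693, -0.002, 1.504]
force: [0.2, -0.7, 0.2]
grip_width: 0.0161
```

```bash
python3 rk.py b7
```

```text
[0.54131501 0.16196256 0.16806563] [ 2.69268472e+00 -2.41366703e-03  1.50422178e+00] 0.016102864277683534 [ 0.18303373 -0.6994438   0.18447167]
foot [0.53048479 0.16451244 0.03393437] place [0.52855217 0.16449008 0.03      ] rackframe mm [1.9 0.2] 3.9
elev 45.12036235254704
1 rows:
0.1 -0.7 0.6 0.003 -0.003 0.000
```

View pics/b7_wrist.png

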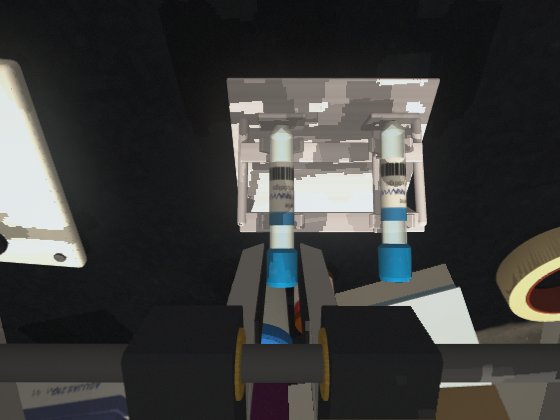

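Request:
move_arm --rows "0 -3 2.5 0 0 0; 0 0 0 0 0 0"

```text
time_s: 13.12
ee_pos: [0.5401, 0.1621, 0.1652]
eef_rot: [2.691, -0.003, 1.504]
force: [-0.8, 0.0, -0.6]
grip_width: 0.016
```

Request:
move_arm --rows "0 0 0 0 0 0; 0 0 0 0 0 0; 0 0 0 0 0 0" --grip -0.3

```text
time_s: 13.5
ee_pos: [0.54, 0.1622, 0.1651]
eef_rot: [2.692, -0.003, 1.504]
force: [-0.3, 0.2, -0.3]
grip_width: 0.0327
```

```bash
python3 rk.py b8
```

```text
[0.5399548  0.16218107 0.16511425] [ 2.69158453 -0.00287392  1.50414127] 0.03266318835699837 [-0.29532508  0.24860574 -0.28859587]
foot [0.52927614 0.16478363 0.03097185] place [0.52855217 0.16449008 0.03      ] rackframe mm [0.7 0.3] 1.0
elev 45.183327926746315
1 rows:
0.0 2.1 -1.7 0.003 -0.003 -0.000
```

View pics/b8_wrist.png

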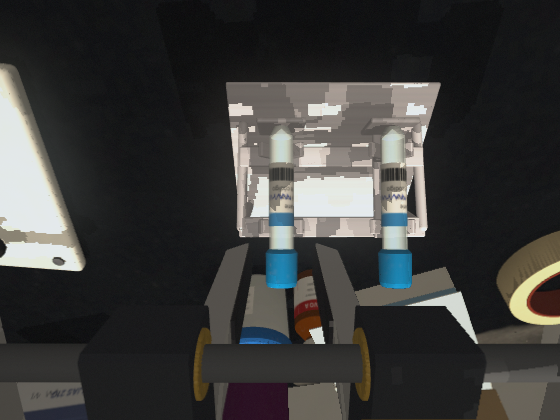

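Seated like its neighbour and released: the cap ends of both are at row 286, feet at about row 125. Next I'll regrasp near the cap, checking tumbler clearance first.

Run:
```python
from h import *
P=np.load("top_P.npy"); q=P[65:100,285:320].reshape(-1,3); q=q[(q[:,2]>.19)]; print("tumbler",np.median(q,0),q.min(0),q.max(0))
o=sensors.get_obs(); Rc=R.from_euler("xyz",o["eef_rot"]).as_matrix()
b=o["ee_pos"]-Rc[:,2]*.035
t=np.radians(-22); yaw=np.pi/2+RY; Rr=toolR(yaw,t); off=-.0015*Rr[:,0]
Q=rackpt(.074); A=tcp(Q,yaw,t,.147)+off; print(A,tcp(Q,yaw,t,.087)+off)
plan([(b,Rc),(A,Rr)],step=45)
```

```text
tumbler [0.79144273 0.11958081 0.20893181] [0.32404397 0.08544652 0.19005992] [0.82914762 0.15912093 1.19406803]
[0.63559476 0.15568917 0.21862217] [0.61317042 0.15721791 0.16299114]
7 rows:
-0.0 0.0 -35.0 0.000 -0.000 -0.000; 0.0 18.3 4.8 0.139 -0.001 0.000; 0.0 18.7 2.2 0.139 -0.001 0.000; 0.0 18.9 -0.4 0.139 -0.001 0.000; 0.0 18.6 -3.1 0.139 -0.001 0.000; 0.0 18.0 -5.6 0.139 -0.001 0.000; 0.0 17.1 -8.0 0.139 -0.001 0.000
```

Request:
move_arm --rows "0 0 -38 0 0 0; 0 18 4 0.139 0 0; 0 19 2 0.139 0 0; 0 19 -1 0.139 0 0; 0 19 -3 0.139 0 0; 0 18 -6 0.139 0 0; 0 17 -8 0.139 0 0; 0 0 0 0 0 0"

```text
time_s: 14.55
ee_pos: [0.6361, 0.156, 0.2233]
eef_rot: [-2.73, -0.006, 1.507]
force: [-0.7, -0.2, -0.1]
grip_width: 0.0325
```

```bash
cat > rg.py <<'E'
from h import *
import sys
o=snap(sys.argv[1]);print(o["ee_pos"],o["eef_rot"],o["grip_width"],o["force"])
t=np.radians(-22); yaw=np.pi/2+RY; Rr=toolR(yaw,t); off=-.0015*Rr[:,0]
plan([(tcp(rackpt(.074),yaw,t,float(sys.argv[2]))+off,Rr)],step=30)
c,T=load(sys.argv[1]+"_wrist.npz"); print([proj(c,rackpt(s),T)[0].round(0) for s in(0,.066,.086)])
E
python3 rg.py c1 .087
```

```text
[0.63612243 0.15603227 0.22326081] [-2.72974058 -0.00566388  1.50744801] 0.03252337708954015 [-0.70704379 -0.15530643 -0.12034209]
3 rows:
-0.3 1.2 21.6 -0.008 -0.001 0.002; -0.3 1.0 21.6 -0.008 -0.001 0.002; -0.2 0.9 21.6 -0.008 -0.001 0.002
[array([280., 176.]), array([280., 226.]), array([280., 246.])]
```

View pics/c1_wrist.png

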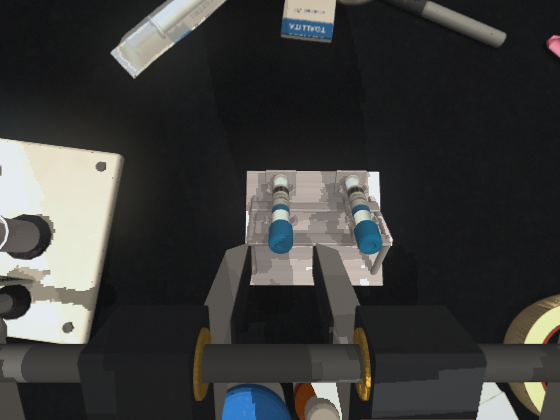

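Foot (280,178) and cap (281,238) match the predicted axis. Advancing.

Request:
move_arm --rows "0 1 20 -0.008 0 0; 0 1 20 -0.008 0 0; 0 1 20 -0.008 0 0; 0 0 0 0 0 0"

```text
time_s: 15.1
ee_pos: [0.6123, 0.1589, 0.1679]
eef_rot: [-2.768, -0.006, 1.509]
force: [0.3, -0.2, 0.4]
grip_width: 0.033
```

```bash
python3 rg.py c2 .087
```

```text
[0.61231654 0.15894474 0.1678978 ] [-2.76814029 -0.00633496  1.50943085] 0.032962248876314396 [ 0.25075546 -0.16360694  0.38452045]
1 rows:
-1.8 2.5 5.5 0.012 -0.004 0.009
[array([279., 184.]), array([278., 255.]), array([278., 285.])]
```

View pics/c2_wrist.png

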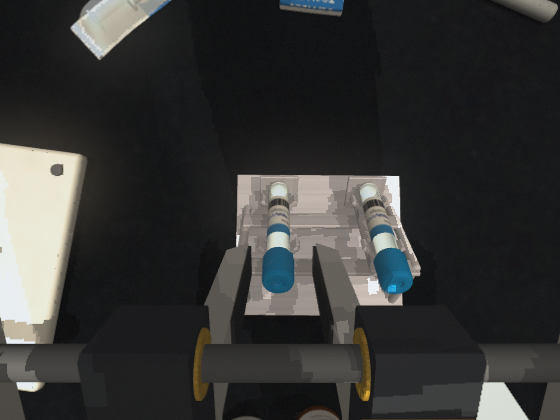

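Request:
move_arm --rows "-1.8 2.5 6.5 0.012 0 0.009; 0 0 0 0 0 0"

```text
time_s: 15.4
ee_pos: [0.6132, 0.1573, 0.1636]
eef_rot: [-2.76, -0.004, 1.501]
force: [0.2, 0.1, -1.3]
grip_width: 0.033
```

```bash
python3 rg.py c3 .087
```

```text
[0.61324854 0.1572601  0.16358471] [-2.76021528 -0.0039324   1.50053255] 0.033011132944960324 [ 0.16643716  0.0795369  -1.30924177]
1 rows:
-0.2 0.2 1.1 0.004 -0.005 -0.000
[array([280., 183.]), array([281., 255.]), array([281., 285.])]
```

Request:
move_arm --rows "0 0 1 0 0 0; 0 0 0 0 0 0; 0 0 0 0 0 0; 0 0 0 0 0 0" --grip -1 --newtons 15

```text
time_s: 15.95
ee_pos: [0.6132, 0.1572, 0.1637]
eef_rot: [-2.762, -0.004, 1.501]
force: [-0.2, -1.0, 0.3]
grip_width: 0.0158
```

Run:
```python
from h import *
o=sensors.get_obs();print(o["ee_pos"],o["eef_rot"],o["grip_width"],o["force"])
Rc=R.from_euler("xyz",o["eef_rot"]); yaw=np.pi/2+RY
rel=Rc.as_matrix().T@ (np.array([np.cos(RY),np.sin(RY),0])*.7071+[0,0,.7071]); print("tube axis in tool",rel)
plan([(o["ee_pos"]+[0,0,.14],Rc)],step=45)
```

```text
[0.61323468 0.15718776 0.16367288] [-2.76164233 -0.00397309  1.50071747] 0.01579044696098034 [-0.16390799 -0.99560842  0.303721  ]
tube axis in tool [ 0.00423135  0.39442939 -0.91890607]
4 rows:
0.1 -13.0 -32.5 0.000 0.000 0.000; 0.1 -13.0 -32.5 0.000 0.000 0.000; 0.1 -13.0 -32.5 0.000 0.000 0.000; 0.1 -13.0 -32.5 0.000 0.000 0.000
```

Request:
move_arm --rows "0 -7 -17 0 0 0; 0 -13 -32 0 0 0; 0 -13 -32 0 0 0; 0 -13 -32 0 0 0; 0 -13 -32 0 0 0"

```text
time_s: 16.58
ee_pos: [0.6116, 0.1568, 0.328]
eef_rot: [-2.762, -0.004, 1.501]
force: [0.3, -0.5, -1.0]
grip_width: 0.0161
```

Run:
```python
from h import *
o=snap("c4");print(o["ee_pos"],o["eef_rot"],o["grip_width"],o["force"])
# foot in tool frame from regrip pose
Rg=R.from_euler("xyz",[-2.76164233,-0.00397309,1.50071747]).as_matrix(); pg=np.array([.61323468,.15718776,.16367288])
ft=Rg.T@(rackpt(0)-pg); ct=Rg.T@(rackpt(.086)-pg); print("foot tool",ft,"cap",ct); 
Rc=R.from_euler("xyz",o["eef_rot"]).as_matrix()
c,T=load("c4_wrist.npz"); print(proj(c,[Rc@ft+o["ee_pos"],Rc@ct+o["ee_pos"]],T))
```

```text
[0.61160525 0.15677557 0.32800933] [-2.76170289 -0.00441945  1.50082576] 0.01606196359059293 [ 0.34776931 -0.52893935 -1.00824017]
foot tool [ 0.0008237  -0.02934759  0.15566288] cap [0.0011876  0.00457382 0.07663584]
[[280.58713357 182.84950916]
 [280.99899685 284.49828511]]
```

View pics/c4_wrist.png

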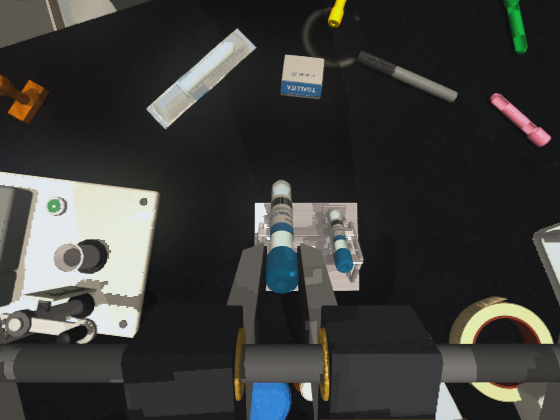

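```bash
cat >> h.py <<'E'
FT=np.array([.001,-.0293,.1557])
def sleeve(z,yaw=1.377,tilt=np.radians(23.2)):
    Rr=toolR(yaw,tilt); p=S((0,.06,z),SC,SY)-Rr@FT; return p,Rr
E
python3 - <<'E'
from h import *
p,Rr=sleeve(.15); print(p,sleeve(.02)[0])
plan([(p,Rr)],step=45)
E
```

```text
[ 0.52959672 -0.05197761  0.30465187] [ 0.52959672 -0.05197761  0.17465187]
6 rows:
-35.7 -8.8 8.4 -0.130 -0.001 0.021; -35.9 -9.1 7.3 -0.130 -0.001 0.021; -36.1 -9.2 6.1 -0.130 -0.001 0.021; -36.3 -9.1 5.0 -0.130 -0.001 0.021; -36.4 -8.9 3.9 -0.130 -0.001 0.021; -36.6 -8.6 2.8 -0.130 -0.001 0.021
```

Request:
move_arm --rows "-36 -9 8 -0.13 0 0.021; -36 -9 7 -0.13 0 0.021; -36 -9 6 -0.13 0 0.021; -36 -9 5 -0.13 0 0.021; -36 -9 4 -0.13 0 0.021; -36 -9 3 -0.13 0 0.021; 0 0 0 0 0 0"

```text
time_s: 17.5
ee_pos: [0.5271, -0.0563, 0.3117]
eef_rot: [2.696, -0.011, 1.375]
force: [0.8, -0.2, -0.4]
grip_width: 0.0161
```

```bash
cat > sl.py <<'E'
from h import *
import sys
o=snap(sys.argv[1]);print(o["ee_pos"],o["eef_rot"],o["grip_width"],o["force"],o["qpos"].round(2))
Rc=R.from_euler("xyz",o["eef_rot"]).as_matrix(); f=Rc@FT+o["ee_pos"]
ax=Rc@np.array([0.004,.3944,-.9189]); print("foot",f,"seat",S((0,.06,.02),SC,SY),"axis",ax.round(3))
p,Rr=sleeve(float(sys.argv[2])); plan([(p,Rr)],step=40)
c,T=load(sys.argv[1]+"_wrist.npz"); im=c["color"].copy()
for q in(S((0,.06,.062),SC,SY),f,f+ax*.086):
    u=proj(c,q,T)[0]; print(u); cv2.circle(im,tuple(int(v) for v in u),2,(0,0,255),-1)
cv2.imwrite(f"pics/{sys.argv[1]}m.png",im)
E
python3 sl.py d1 .085
```

```text
[ 0.52713963 -0.05630617  0.31172501] [ 2.69597273 -0.01065897  1.37516246] 0.016106645446844557 [ 0.82026785 -0.22632163 -0.40146424] [-0.18  0.1   1.79  0.    0.82 -1.55]
foot [ 0.5675462  -0.06163024  0.15862066] seat [ 0.56355132 -0.05762244  0.02      ] axis [-0.041  0.001  0.999]
2 rows:
1.5 -15.2 33.0 0.020 -0.005 -0.003; 1.7 -14.6 33.3 0.020 -0.005 -0.003
[283.37258647 111.77961743]
[280.78800191 184.21287994]
[281.27254118 286.37553438]
```

View pics/d1m.png

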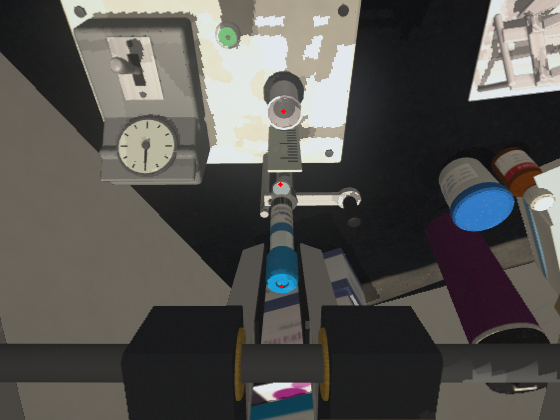

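Request:
move_arm --rows "1.6 -15 33 0.02 -0.005 -0.003; 1.6 -15 33 0.02 -0.005 -0.003; 0 0 0 0 0 0"

```text
time_s: 17.92
ee_pos: [0.5316, -0.05, 0.2417]
eef_rot: [2.736, 0.0, 1.38]
force: [0.6, -0.6, 0.5]
grip_width: 0.0161
```

```bash
python3 sl.py d2 .068
```

```text
[ 0.53157601 -0.05000088  0.24174049] [2.73576940e+00 3.73123101e-04 1.37982182e+00] 0.016069704816915203 [ 0.59250881 -0.61893161  0.46644065] [-0.16  0.19  1.84 -0.02  0.7  -1.52]
foot [ 0.56567314 -0.05563314  0.08711952] seat [ 0.56355132 -0.05762244  0.02      ] axis [0.    0.004 1.   ]
1 rows:
-2.3 -10.2 18.3 0.004 -0.001 0.003
[277.56923753 162.14413717]
[280.77431176 184.14064129]
[281.25305839 286.27808489]
```

View pics/d2m.png

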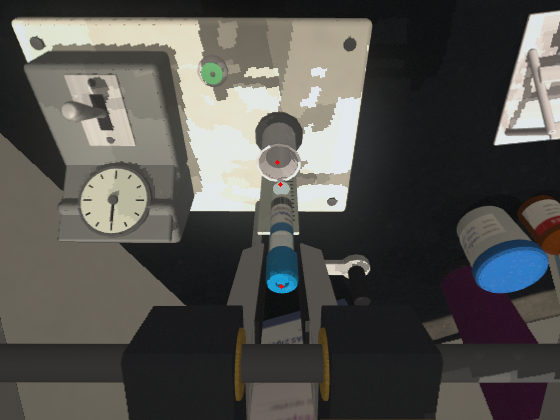

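Run:
```python
from h import *
im=cv2.imread("pics/d2_wrist.png"); cv2.imwrite("pics/d2c.png",cv2.resize(im[110:300,230:340],None,fx=5,fy=3.1,interpolation=cv2.INTER_CUBIC) if 0 else cv2.resize(im[120:220,230:330],None,fx=6,fy=6,interpolation=cv2.INTER_CUBIC))
```

```text
(no output)
```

View pics/d2c.png

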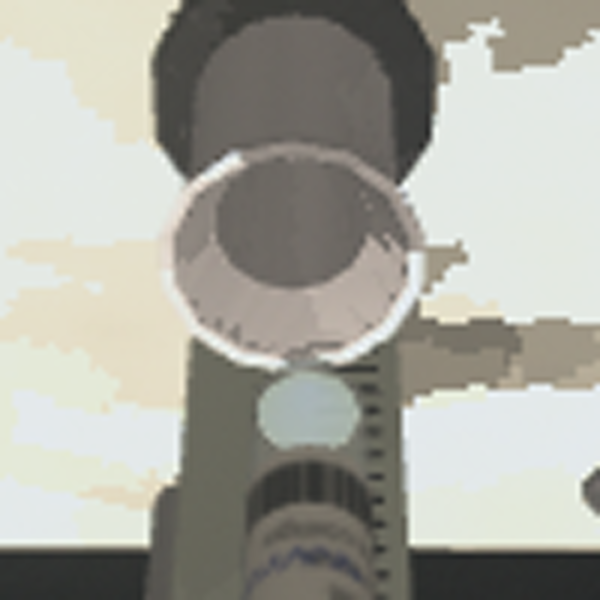

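Request:
move_arm --rows "-1.7 -10 18 0.004 0 0; 0 -4 8 0 0 0; 0 0 0 0 0 0"

```text
time_s: 18.35
ee_pos: [0.5317, -0.0508, 0.219]
eef_rot: [2.73, -0.0, 1.381]
force: [-0.2, -1.0, 0.2]
grip_width: 0.0164
```

```bash
python3 sl.py d3 .045
```

```text
[ 0.53174221 -0.05075174  0.21896219] [ 2.72958252e+00 -4.34438255e-04  1.38107963e+00] 0.016363748316657305 [-0.16678387 -0.98871194  0.20464242] [-0.16  0.23  1.86 -0.02  0.64 -1.53]
foot [ 0.56680873 -0.05639885  0.06455872] seat [ 0.56355132 -0.05762244  0.02      ] axis [-0.006  0.005  1.   ]
1 rows:
-1.6 -9.7 17.2 0.008 -0.002 0.004
[278.06989479 178.32483512]
[280.77633394 184.14676551]
[281.25590686 286.28687948]
```

Run:
```python
from h import *
im=cv2.imread("pics/d3_wrist.png"); cv2.imwrite("pics/d3c.png",cv2.resize(im[130:300,220:345],None,fx=3.5,fy=3.5,interpolation=cv2.INTER_CUBIC))
```

```text
(no output)
```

View pics/d3c.png

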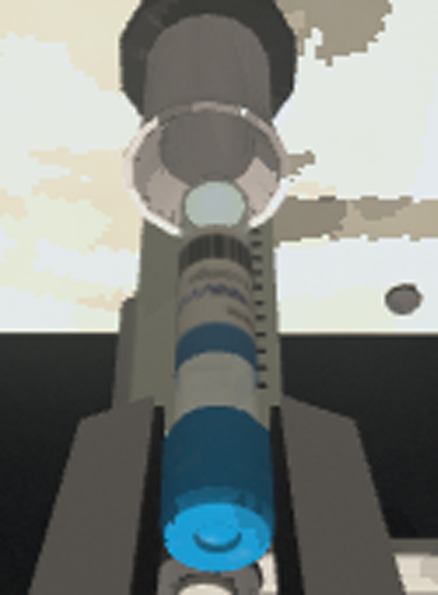

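Request:
move_arm --rows "-1.7 -3.5 -1 0.008 -0.002 0.004; 0 -3 6 0 0 0; 0 0 0 0 0 0"

```text
time_s: 18.77
ee_pos: [0.5278, -0.0518, 0.2134]
eef_rot: [2.735, -0.0, 1.376]
force: [0.1, -0.0, -0.0]
grip_width: 0.0162
```

```bash
python3 sl.py d4 .035
```

```text
[ 0.52777182 -0.05177596  0.21335448] [ 2.73523528e+00 -2.93897915e-04  1.37629753e+00] 0.016204157824080502 [ 0.06126898 -0.0040188  -0.03209996] [-0.16  0.23  1.87 -0.02  0.63 -1.52]
foot [ 0.56194984 -0.05744313  0.05875265] seat [ 0.56355132 -0.05762244  0.02      ] axis [-0.     0.004  1.   ]
1 rows:
0.1 -8.0 22.7 0.002 -0.000 -0.001
[280.97197809 188.93186426]
[280.77336141 184.14899379]
[281.25182138 286.28786869]
```

Run:
```python
from h import *
im=cv2.imread("pics/d4_wrist.png"); cv2.imwrite("pics/d4c.png",cv2.resize(im[130:300,220:345],None,fx=3.5,fy=3.5,interpolation=cv2.INTER_CUBIC))
```

```text
(no output)
```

View pics/d4c.png

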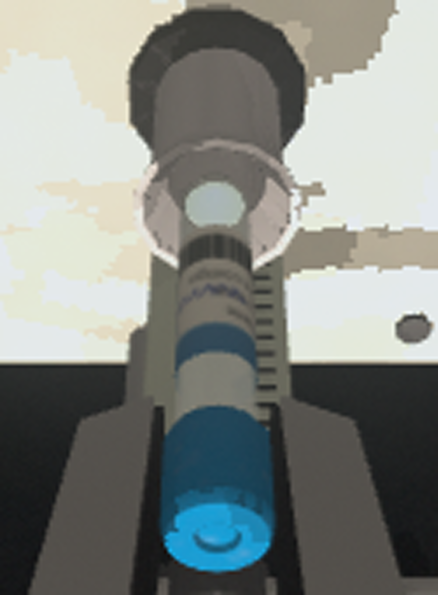

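Request:
move_arm --rows "0.5 -1 6 0 0 0; 0 -3 8 0 0 0; 0 -3 8 0 0 0; 0 0 0 0 0 0"

```text
time_s: 19.32
ee_pos: [0.5303, -0.0517, 0.1886]
eef_rot: [2.736, -0.0, 1.376]
force: [0.6, 0.0, -0.5]
grip_width: 0.0159
```

```bash
python3 sl.py d5 .0215
```

```text
[ 0.53033011 -0.0517117   0.18859843] [ 2.73558989e+00 -2.72586313e-04  1.37632583e+00] 0.015888866262674398 [ 0.63589713  0.00452948 -0.45875489] [-0.16  0.27  1.89 -0.02  0.58 -1.52]
foot [ 0.56445386 -0.05737053  0.03398431] seat [ 0.56355132 -0.05762244  0.02      ] axis [0.    0.004 1.   ]
1 rows:
-0.4 -5.8 11.5 0.002 -0.000 -0.001
[280.03259837 209.56564064]
[280.77333659 184.14851992]
[281.25178231 286.28727496]
```

View pics/d5_wrist.png

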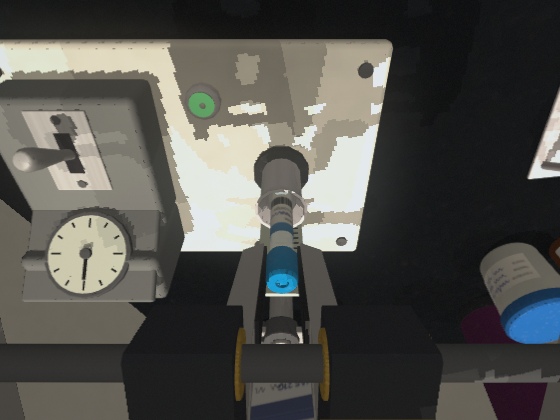

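The tube is in the bore with no side force. Lowering to the floor.

Request:
move_arm --rows "0 -3 6 0 0 0; 0 -3.5 7 0 0 0; 0 0 0 0 0 0"

```text
time_s: 19.75
ee_pos: [0.5299, -0.0516, 0.174]
eef_rot: [2.733, -0.0, 1.376]
force: [-0.4, 0.2, 0.8]
grip_width: 0.0157
```

```bash
python3 sl.py d6 .0205
```

```text
[ 0.52988588 -0.05164716  0.17401317] [ 2.73340131e+00 -3.01309710e-04  1.37630741e+00] 0.015703029366998508 [-0.3943503   0.20092387  0.79164252] [-0.16  0.29  1.9  -0.02  0.54 -1.52]
foot [ 0.56434231 -0.05736767  0.01947512] seat [ 0.56355132 -0.05762244  0.02      ] axis [-0.002  0.004  1.   ]
1 rows:
-0.4 0.3 -1.1 0.003 -0.000 -0.001
[280.00246726 225.70019234]
[280.77353595 184.15116431]
[281.25208444 286.29062035]
```

Foot computed at 19.5 mm, i.e. on the floor. Releasing, then retreating along the tool axis.

Request:
move_arm --rows "0 0 0 0 0 0; 0 0 0 0 0 0; 0 0 0 0 0 0; 0 0 0 0 0 0" --grip -0.4

```text
time_s: 20.3
ee_pos: [0.5297, -0.0516, 0.1739]
eef_rot: [2.734, -0.0, 1.376]
force: [0.2, -0.6, 0.4]
grip_width: 0.0283
```

Request:
move_arm --rows "0 0 -15 0 0 0; 0 0 -35 0 0 0; 0 0 -45 0.1 0 0; 0 0 -20 0.1 0 0; 0 0 0 0 0 0"

```text
time_s: 20.92
ee_pos: [0.4839, -0.0425, 0.2868]
eef_rot: [2.937, -0.001, 1.377]
force: [0.0, -0.1, -0.1]
grip_width: 0.0281
```

Run:
```python
from h import *
o=snap("e1",("wrist","scene","top"));o=sensors.get_obs();print(o["ee_pos"],o["eef_rot"])
c,T=load("e1_wrist.npz")
print([proj(c,S((0,.06,z),SC,SY),T)[0].round(1) for z in(.062,.086,.106)])
hsv=cv2.cvtColor(c["color"],cv2.COLOR_BGR2HSV)
s=cv2.imread("pics/e1_scene.png"); cv2.imwrite("pics/e1s.png",cv2.resize(s[140:240,200:300],None,fx=5,fy=5,interpolation=cv2.INTER_CUBIC))
```

```text
[ 0.48345944 -0.04245849  0.28405689] [ 2.93979472e+00 -3.89754373e-04  1.37657781e+00]
[array([280.4, 232.1]), array([280.3, 246.3]), array([280.3, 259.7])]
```

View pics/e1_wrist.png

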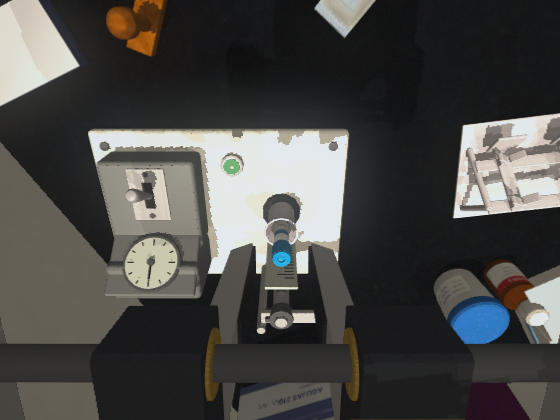

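View pics/e1s.png

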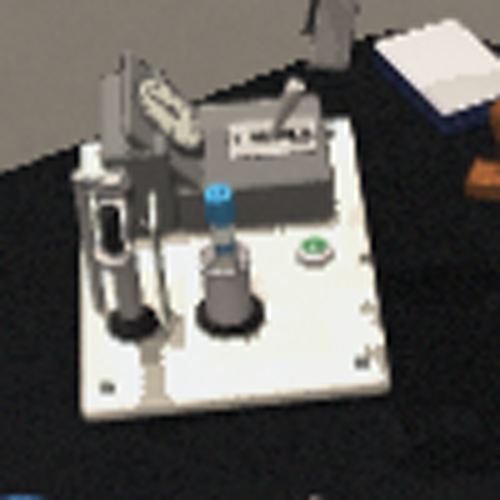

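Run:
```python
from h import *
c,T=load("e1_wrist.npz"); print("cap top z",depthpts(c,[(281,258),(281,256),(280,260)],T).round(4))
Rr=toolR(1.377); k=S((.055,.115,.275),SC,SY); print(k)
plan([(k,Rr)],step=50)
```

```text
cap top z [[ 0.5641 -0.0571  0.103 ]
 [ 0.563  -0.0569  0.1016]
 [ 0.5661 -0.0584  0.1026]]
[ 0.62811112 -0.01424005  0.275     ]
3 rows:
18.5 44.0 12.1 0.067 -0.000 -0.000; 18.5 44.7 9.1 0.067 -0.000 -0.000; 18.5 45.2 6.1 0.067 -0.000 -0.000
```

Cap top measured at (0.564, -0.057, 0.103) against an expected 0.106 high over the seat at (0.5636, -0.0576). It is seated. On to the keeper.

Request:
move_arm --rows "18 44 11 0.067 0 0; 18 44 9 0.067 0 0; 18 44 6 0.067 0 0; 0 0 0 0 0 0" --grip -0.15

```text
time_s: 21.58
ee_pos: [0.6285, -0.0146, 0.2686]
eef_rot: [-3.133, 0.001, 1.376]
force: [-1.0, -0.5, -1.1]
grip_width: 0.04
```

Run:
```python
from h import *
o=snap("e2");print(o["ee_pos"],o["eef_rot"],o["grip_width"])
Rr=toolR(1.377); k=S((.055,.115,.219),SC,SY)
plan([(k,Rr)],step=50)
c,T=load("e2_wrist.npz"); print(proj(c,[S((.055,.115,z),SC,SY) for z in(.115,.143)],T))
```

```text
[ 0.62847341 -0.01462964  0.26862281] [-3.13302980e+00  6.71001139e-04  1.37571735e+00] 0.040042133247957586
2 rows:
0.4 0.6 25.3 -0.004 0.000 -0.001; 0.4 0.5 25.3 -0.004 0.000 -0.001
[[279.92374198 227.25811683]
 [279.71042393 241.5916882 ]]
```

View pics/e2_wrist.png

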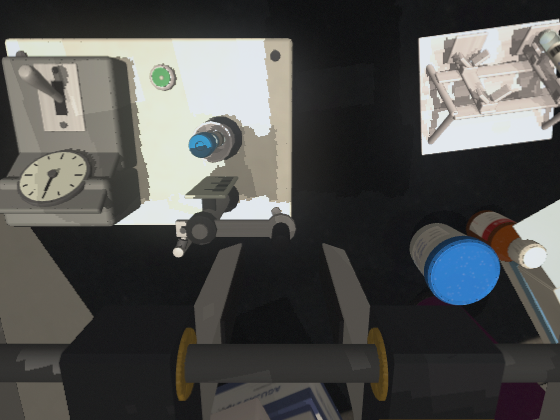

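Request:
move_arm --rows "0 0 25 0 0 0; 0 0 25 0 0 0; 0 0 0 0 0 0"

```text
time_s: 22.0
ee_pos: [0.6242, -0.0154, 0.2186]
eef_rot: [-3.138, 0.001, 1.375]
force: [-0.4, 0.1, 1.5]
grip_width: 0.04
```

Request:
move_arm --rows "0 0 0 0 0 0; 0 0 0 0 0 0; 0 0 0 0 0 0; 0 0 0 0 0 0" --grip -1 --newtons 15

```text
time_s: 22.5
ee_pos: [0.6241, -0.0149, 0.2223]
eef_rot: [3.14, -0.001, 1.375]
force: [1.7, 4.1, -5.9]
grip_width: 0.0117
```

Run:
```python
from h import *
o=snap("e3");print(o["ee_pos"],o["eef_rot"],o["grip_width"],o["force"])
Rr=toolR(1.377); L=[]
for t in range(75,-1,-15):
    t=np.radians(t); L.append((S((.055-.055*np.cos(t),.06+.055*np.sin(t),o["ee_pos"][2]),SC,SY),Rr))
plan(L)
```

```text
[ 0.62405118 -0.01491929  0.22227531] [ 3.13999961e+00 -1.26189632e-03  1.37501725e+00] 0.011746197885725267 [ 1.6728318   4.07342221 -5.86089555]
6 rows:
-0.5 -10.4 -0.1 0.002 -0.001 -0.002; -5.5 -13.3 0.0 -0.000 0.000 -0.000; -8.7 -11.4 0.0 -0.000 -0.000 -0.000; -11.4 -8.7 0.0 0.000 0.000 -0.000; -13.3 -5.5 -0.0 -0.000 -0.000 -0.000; -14.2 -1.9 0.0 0.000 0.000 -0.000
```

Request:
move_arm --rows "-1 -11 0 0 0 0; -5.5 -13.5 0 0 0 0; -9 -11.5 0 0 0 0; -11.5 -9 0 0 0 0; -13.5 -5.5 0 0 0 0; -14 -2 0 0 0 0; 0 0 0 0 0 0"

```text
time_s: 23.42
ee_pos: [0.5548, -0.051, 0.2219]
eef_rot: [-3.126, -0.013, 1.381]
force: [-6.0, 0.5, 0.6]
grip_width: 0.005
```

Run:
```python
from h import *
o=snap("e4");print(o["ee_pos"],o["eef_rot"],o["grip_width"],o["force"],S((0,.06,.22),SC,SY))
```

```text
[ 0.55480017 -0.05101108  0.22189777] [-3.12586249 -0.01274855  1.3806982 ] 0.0049726167389845186 [-5.96193473  0.53663688  0.64040687] [ 0.56355132 -0.05762244  0.22      ]
```

View pics/e4_wrist.png

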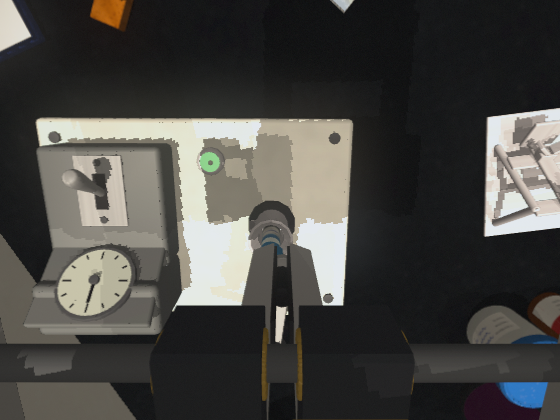

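The knob has slid to the rear edge of the pads, so I'll release it and look.

Request:
move_arm --rows "0 0 0 0 0 0; 0 0 0 0 0 0; 0 0 -40 0 0 0; 0 -20 -30 0 0 0; 0 0 0 0 0 0" --grip -0.15

```text
time_s: 24.1
ee_pos: [0.5354, -0.0481, 0.2948]
eef_rot: [-3.127, -0.013, 1.381]
force: [1.6, 0.0, -0.5]
grip_width: 0.0397
```

Run:
```python
from h import *
o=snap("e5");print(o["ee_pos"],o["eef_rot"],o["grip_width"],o["force"])
c,T=load("e5_wrist.npz"); 
for a in(0,.1,.3): print(a,proj(c,[S((.055-.055*np.cos(a),.06+.055*np.sin(a),z),SC,SY) for z in(.115,.143)],T).round(1).tolist())
print("tip off",proj(c,S((-.034-.038*np.sin(.45),-.062,.052+.038*np.cos(.45)),SC,SY),T))
cv2.imwrite("pics/e5c.png",cv2.resize(c["color"][180:340,190:370],None,fx=4,fy=3.7,interpolation=cv2.INTER_CUBIC))
```

```text
[ 0.53543958 -0.0480848   0.29475205] [-3.12651942 -0.01259195  1.38079034] 0.039736415224399135 [ 1.62973583  0.0165     -0.48974978]
0 [[271.5, 254.6], [270.9, 269.7]]
0.1 [[278.5, 254.9], [278.7, 270.1]]
0.3 [[292.3, 257.5], [293.9, 272.9]]
tip off [[122.56705658 183.70313697]]
```

View pics/e5_wrist.png

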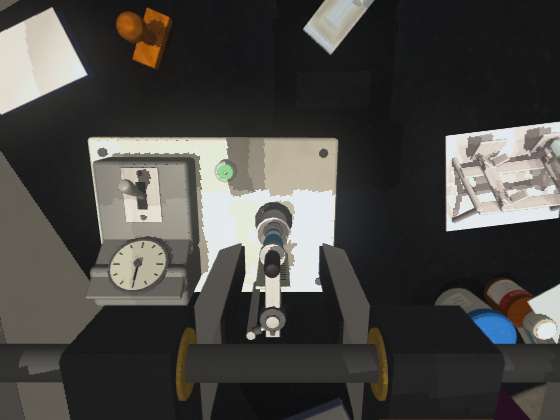

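The knob at (271.5,270) matches angle 0, so the keeper is shut over the tube. Now the switch, pushed from its front side.

Run:
```python
from h import *
Rr=toolR(1.377)
plan([(S((-.076,-.062,.24),SC,SY),Rr),(S((-.076,-.062,.163),SC,SY),Rr)],step=50)
```

```text
5 rows:
-42.1 -15.4 17.5 -0.006 -0.004 0.001; -42.1 -15.5 17.6 -0.006 -0.004 0.001; -42.0 -15.5 17.7 -0.006 -0.004 0.001; 0.0 0.0 38.5 -0.000 0.000 0.000; 0.0 0.0 38.5 -0.000 0.000 0.000
```

Request:
move_arm --rows "-42 -16 17 -0.006 -0.004 0; -42 -16 17 -0.006 -0.004 0; -42 -16 17 -0.006 -0.004 0; 0 0 20 0 0 0; 0 0 0 0 0 0" --grip -1

```text
time_s: 24.78
ee_pos: [0.4626, -0.1657, 0.2137]
eef_rot: [-3.138, -0.002, 1.382]
force: [-0.3, 0.8, 0.2]
grip_width: 0.0004
```

Run:
```python
from h import *
o=snap("f1");print(o["ee_pos"],o["eef_rot"],o["grip_width"],o["force"])
Rr=toolR(1.377); q=S((-.076,-.062,.163),SC,SY);print(q)
plan([(q,Rr)],step=50)
```

```text
[ 0.46262793 -0.1656703   0.21370058] [-3.13764961e+00 -1.50420395e-03  1.38159382e+00] 0.00042157421299067525 [-0.27715311  0.82898294  0.2430131 ]
[ 0.4654854  -0.16270848  0.163     ]
2 rows:
1.7 1.0 25.8 -0.001 -0.001 0.002; 1.7 1.0 25.8 -0.001 -0.001 0.002
```

View pics/f1_wrist.png

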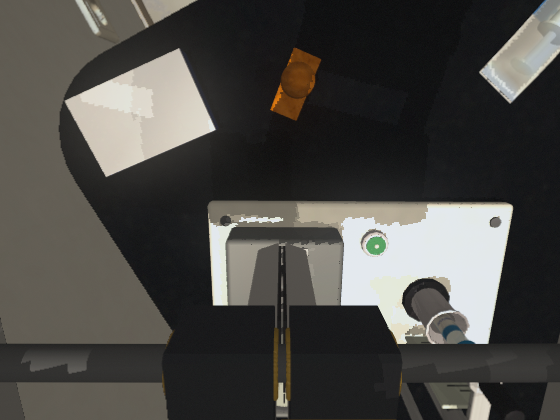

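Request:
move_arm --rows "1.5 0 26 0 0 0; 1.5 0 25 0 0 0; 0 0 2 0 0 0; 0 12 0 0 0 0; 0 12 1 0 0 0; 0 10 1 0 0 0; 0 0 0 0 0 0"

```text
time_s: 25.7
ee_pos: [0.5023, -0.1688, 0.1627]
eef_rot: [3.141, 0.0, 1.385]
force: [-9.4, 1.2, 2.3]
grip_width: 0.0009
```

Run:
```python
from h import *
o=snap("f2");print(o["ee_pos"],o["eef_rot"],o["grip_width"],o["force"])
Rm=np.array([[np.cos(SY),-np.sin(SY)],[np.sin(SY),np.cos(SY)]]); print((o["ee_pos"][:2]-SC)@Rm)
```

```text
[ 0.50230859 -0.16881418  0.16270103] [3.14077785e+00 1.77948542e-04 1.38506515e+00] 0.000873611092378923 [-9.364608    1.22810998  2.31085137]
[-0.03869019 -0.06090221]
```

Request:
move_arm --rows "0 -12 0 0 0 0; 0 -5 -20 0 0 0; 0 -20 -45 0 0 0; -10 -20 -45 0 0 0; 0 0 0 0 0 0"

```text
time_s: 26.38
ee_pos: [0.4425, -0.1679, 0.2763]
eef_rot: [3.138, 0.001, 1.385]
force: [0.3, 0.5, -1.2]
grip_width: 0.0007
```

Run:
```python
from h import *
o=snap("f3",("wrist","scene","top"));o=sensors.get_obs();print(o["ee_pos"],o["eef_rot"],o["force"])
c,T=load("f3_wrist.npz")
for a in(0,.9): print(a,proj(c,S((-.034+.038*np.sin(.45-a),-.062,.052+.038*np.cos(.45)),SC,SY),T))
for a in(0,.1,.3): print(a,proj(c,[S((.055-.055*np.cos(a),.06+.055*np.sin(a),z),SC,SY) for z in(.115,.143)],T).round(1).tolist())
s=cv2.imread("pics/f3_scene.png"); cv2.imwrite("pics/f3s.png",cv2.resize(s[140:240,200:300],None,fx=5,fy=5,interpolation=cv2.INTER_CUBIC))
```

```text
[ 0.44257603 -0.16726389  0.27229718] [-3.13845308e+00 -1.21413441e-03  1.38589163e+00] [ 0.80718811 -0.05265518 -0.30467722]
0 [[290.29103438 301.34166347]]
0.9 [[290.89763041 265.51609604]]
0 [[446.3, 341.4], [463.6, 366.2]]
0.1 [[453.2, 341.8], [471.2, 366.6]]
0.3 [[466.4, 344.2], [485.8, 369.3]]
```

View pics/f3_wrist.png

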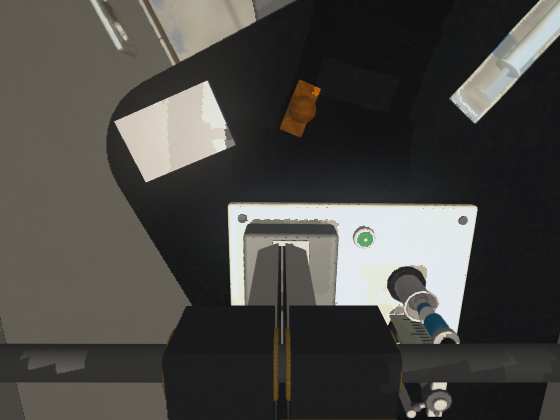

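View pics/f3s.png

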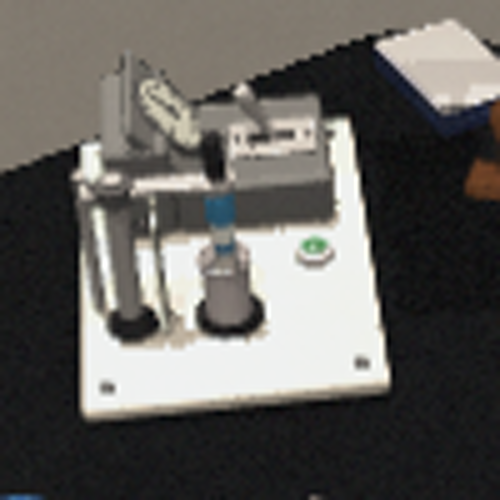

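The scene view shows the switch leaning to the rear, the keeper shut and the tube upright. One clear wrist view before I hand in.

Request:
move_arm --rows "15 0 -30 0 0 0; 35 0 -30 0 0 0; 35 10 0 0 0 0; 25 10 0 0 0 0; 0 0 0 0 0 0; 0 0 0 0 0 0"

```text
time_s: 27.28
ee_pos: [0.4846, -0.0593, 0.3255]
eef_rot: [-3.125, -0.003, 1.387]
force: [0.2, -0.2, -0.4]
grip_width: 0.0005
```

Run:
```python
from h import *
o=snap("f4",("wrist","top"));o=sensors.get_obs();print(o["ee_pos"],o["eef_rot"],o["force"],o["time_s"])
c,T=load("f4_wrist.npz")
for a in(0,.1,.9): print(a,proj(c,S((-.034+.038*np.sin(.45-a),-.062,.052+.038*np.cos(.45-a)),SC,SY),T))
for a in(0,.1,.3): print(a,proj(c,[S((.055-.055*np.cos(a),.06+.055*np.sin(a),z),SC,SY) for z in(.115,.143)],T).round(1).tolist())
print("tube",proj(c,[S((0,.06,z),SC,SY) for z in(.062,.086,.106)],T).round(1).tolist())
```

```text
[ 0.48443965 -0.05963402  0.32583392] [-3.12555315e+00 -3.00469280e-03  1.38564815e+00] [ 0.08822817 -0.70361122  1.459433  ] 27.375
0 [[169.21176988 259.94095113]]
0.1 [[168.49040267 257.14370833]]
0.9 [[166.72086963 227.15091137]]
0 [[297.1, 291.7], [298.6, 308.0]]
0.1 [[303.2, 292.0], [305.3, 308.4]]
0.3 [[315.1, 294.3], [318.3, 310.8]]
tube [[294.8, 267.3], [295.8, 277.5], [296.7, 287.0]]
```

View pics/f4_wrist.png

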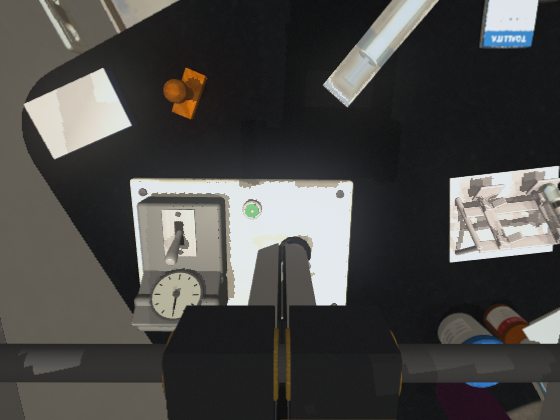

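View pics/f4_top.png

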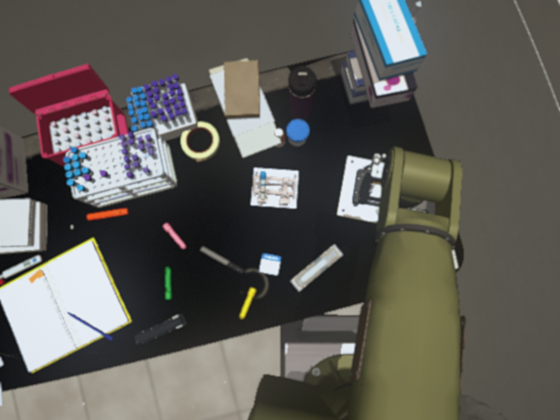

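The switch tip at (171,260) matches the predicted ON position (169,260). The bystanders are where they were, and the arm touches nothing.

```bash
python3 -c "
from h import *
print(ctrl.hand_in())"
```

```text
the job is handed in; nothing more can be done
None
```

The whole job was carried out in the order you asked and handed in at about 27 s of the 72 s; the hand-in reported no verdict.

**What I did:** I flipped the switch off and swung the keeper fully open. I leaned the blue-capped tube in the rack's free place, let go and took it again near its cap. Then I stood it in the sleeve, shut the keeper and flipped the switch on last.

**Last checks:**
- **Tube:** after release the cap top measured 103 mm high by depth. The text gives 106 mm; the depth readings run about 1–2 mm low. It was within about 1 mm of the seat's axis, and the scene camera showed it upright.
- **Keeper:** after release its knob was at the pixel predicted for 0 rad, and the last scene picture shows it shut over the tube. In the very last wrist view the fingers hid it.
- **Switch:** the tip was within 2 pixels of the ON position, and the other end of its travel is about 33 pixels away.
- **Bystanders:** the ones visible in the last pictures had not visibly moved, judged by eye against the first picture. The arm hides the stamp in the top view, so for that I only have the wrist view.

**What went wrong:**
- **First grasp:** it sat about 4 mm too high, and on lowering again the fingertips touched the desk with about 50 N. I backed off about 3 mm and regripped.
- **Keeper closing:** the knob slid to the edge of the pads, but the keeper still ended shut.

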